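Snap the desk organiser together and stand its nested pots in their wells

TASK

Put the pink deck on the organiser base and press it down evenly until all four snap posts have clicked through and it lies fully home. Then pull the nested pots apart and stand each one upright in the deck's ring well of its own size (there may be three or four pots). Leave the mug, phone, tissue box and bottle where they are.

Things in the scene. Friction and masses are not known exactly. Their poses are not given: they have to be found in the camera images.
- base: Desk organiser base, cream slab fixed to the desk, 98 (x) x 304 (y) x 14 mm, origin under its centre on the desk, z up. Four blue snap posts at x +-35, y +-132 mm: each a 16 mm thick boss up to 26 mm, on which the deck comes to rest, then a 7 mm pin to 46 mm with tapered top and two sprung barbs (see post0).
- post0 (a point): Top of the boss (where the deck comes to rest) of the base's snap post at x +35, y +132 mm of the base, 26 mm above the desk. On every post two barbs spread 15 mm along y, lower ends 33 mm above the desk. A deck just laid on hangs on them, underside about 38 mm high; 2 to 6 N over each post clicks it past.
- post1 (a point): Top of the boss (where the deck comes to rest) of the base's snap post at x +35, y -132 mm of the base, 26 mm above the desk.
- post2 (a point): Top of the boss (where the deck comes to rest) of the base's snap post at x -35, y +132 mm of the base, 26 mm above the desk.
- post3 (a point): Top of the boss (where the deck comes to rest) of the base's snap post at x -35, y -132 mm of the base, 26 mm above the desk.
- deck_grip (a point): The deck: pink board 90 (x) x 296 (y) x 6 mm, 0.22 kg, with a 10 mm square hole for each post, four white ring wells on top, and an upright white grip fin at its centre, 10 mm thick (y), 50 mm long (x), its top 47 mm above the deck's underside. This point is at the deck's centre, in the fin, 27 mm above the underside; z up. It fits the base either way round (half turn).
- hole0 (a point): Centre of the deck's post hole at x +35, y +132 mm of the deck, on its underside. Once clicked home it is within 1 mm of 26 mm above the desk.
- hole1 (a point): Centre of the deck's post hole at x +35, y -132 mm of the deck, on its underside. Once clicked home it is within 1 mm of 26 mm above the desk.
- hole2 (a point): Centre of the deck's post hole at x -35, y +132 mm of the deck, on its underside. Once clicked home it is within 1 mm of 26 mm above the desk.
- hole3 (a point): Centre of the deck's post hole at x -35, y -132 mm of the deck, on its underside. Once clicked home it is within 1 mm of 26 mm above the desk.
- well_large (a point): Centre of the large well, on the deck's top face: a ring of 76 mm bore, 5 mm high, at x 0, y -52 mm of the deck; for the large pot.
- well_medium (a point): Centre of the medium well, on the deck's top face: a ring of 64 mm bore, 5 mm high, at x 0, y 46 mm of the deck; for the medium pot.
- well_small (a point): Centre of the small well, on the deck's top face: a ring of 52 mm bore, 5 mm high, at x 0, y 108 mm of the deck; for the small pot.
- well_slim (a point): Centre of the slim well, on the deck's top face: a ring of 40 mm bore, 5 mm high, at x 0, y -114 mm of the deck; for the slim pot.
- pot_large_mid (a point): The large pot: white open pot, 66 mm outer diameter, 60 mm high, wall 3 mm, floor 4 mm, about 0.34 kg. The point is on its axis, half-way up (30 mm above its underside); z up. Outermost of the nest; rubber bumpers in its bore hold the medium pot. They let go at a steady straight pull of 1 to 2 N. May be absent.
- pot_medium_mid (a point): The medium pot: yellow open pot, 54 mm outer diameter, 84 mm high, wall 3 mm, floor 4 mm, about 0.26 kg. The point is on its axis, half-way up (42 mm above its underside); z up. Stands inside the large pot (on the desk if that is absent), its rim about 28 mm above the large one's; rubber bumpers in its bore hold the small pot. They let go at a steady straight pull of 1 to 2 N. May be absent.
- pot_small_mid (a point): The small pot: green open pot, 42 mm outer diameter, 108 mm high, wall 3 mm, floor 4 mm, about 0.2 kg. The point is on its axis, half-way up (54 mm above its underside); z up. Stands inside the medium pot (inside the large one if the medium is absent), its rim about 28 mm above the medium one's; bumpers in its bore hold the slim pot. They let go at a steady straight pull of 1 to 2 N. May be absent.
- pot_slim_mid (a point): The slim pot: blue open pot, 30 mm outer diameter, 132 mm high, wall 3 mm, floor 4 mm, about 0.14 kg. The point is on its axis, half-way up (66 mm above its underside); z up. Innermost of the nest, inside the small pot (or the next one out if that is absent), its rim about 28 mm above the small one's. May be absent.
- mug: White mug, 80 mm wide, 90 mm high, bystander; origin under its centre. Leave it where it is.
- tissues: Cream tissue box 110 x 200 x 75 mm, bystander; origin under its centre. Leave it where it is.
- phone: Red and black phone lying flat, 75 x 155 x 9 mm, bystander; origin under its centre. Leave it where it is.
- water: Pink water bottle, 68 mm thick, 190 mm high, bystander; origin under its centre. Leave it where it is.
Things that resemble listed ones, but are neither listed nor needed, are in the scene too. Leave any blue or green look-alike of the part that bears pot_large_mid alone.

How it is judged:
By the outcome, as a careful person would: the job done as asked, in the order asked, and still so for the second after the job is handed in, with the robot touching nothing.
Of pot_large, pot_medium, pot_small, pot_slim only 3 to 4 are there at a start; the rules pass over those that are not, and their reading is None.
At some moment in a run one of deck may be knocked a few centimetres aside while the robot is not near it.
It also fails if it takes over 210 s, if anything falls off the work surface, if the arm or the gripper's body presses on something with over 40 N, if the wrist force passes 120 N, or if a joint passes its speed limit or range.

ROBOT

A 6-joint arm with a two-finger parallel gripper is mounted at the origin on the work surface. World frame = base frame: x ahead of the robot, y to its left, z up, the work surface at z = 0. Lengths are in m, angles in rad, forces in N, time in s.
With the tool pointing down it reaches from about 0.3 to 0.775 m from the base axis. Payload 14.6 kg.
Tool frame: the origin (TCP) lies midway between the tips of the shut fingers; the grasp point (between the pads) lies 19 mm behind it (ctrl.pinch_z is the distance from the TCP to the grasp point, in m); z points along the fingers, y is the line along which they close (so a half turn about z gives the same grasp; the last joint's range is limited). The gripper opens to 94 mm and grips with 3 to 60 N. Pads are 16 mm wide; open, the fingers measure 119 mm over their backs; the gripper's body (75 mm by 177 mm) begins 78 mm behind the grasp point.
Start: joints at [1.088, 0.3, 1.521, -0, 1.321, -0.067], TCP at [0.222, 0.503, 0.205] pointing down, gripper open.
Joint ranges: [-3.03, 3.03], [-0.79, 2.21], [0.23, 2.52], [-1.04, 4.18], [0, 3.07], [-2.55, 2.55]. Speed limits (rad/s): [2.22, 2.22, 2.57, 3.14, 3.14, 3.14].

INTERFACE

Orientations are given as [roll, pitch, yaw] about the fixed x, y, z axes, in that order (R = Rz(yaw) Ry(pitch) Rx(roll)).
In Python, from station import ctrl gives the robot as it stands.
- The arm moves only by the tool jog_arm, never from a script. Its argument "motion" is a list of rows, each a list of 7 numbers: the shift along the tool's x, y, z in m, then the turn, a rotation vector about the tool's x, y, z in rad, then the opening, from -1 (shut) to 1 (fully open). In form: [[tx, ty, tz, rx, ry, rz, gripper], ...]. A call has 1 to 5 rows; each row shifts and turns the commanded pose from where the row before left it, along the tool's axes as they then stand; what a row does not reach is not made up. A row lasts 1/10 s, in which the tool goes at most 50 mm and 8.59 degrees, less where a joint would pass 70% of its speed; a pose out of reach is approached as far as the arm can. A call is refused whole if a number of a shift passes 0.05 or a number of a turn 0.15, either way. A call with a gripper value outside its range is refused whole. The fingers move at their own pace and stop on an object; "squeeze" is the grip in N (left out, the last holds). Time passes only in rows, so rows that do not move let the fingers close. It gives the time, the measured TCP pose, the force, the opening and the grip force at its end, in the units of the state.
- ctrl.get_obs(): the state, without advancing time (a new reading comes with each control period).
- ctrl.camera(name): name is "side" or "top" or "wrist"; returns the picture (420x560x3 uint8, red, green, blue); there is no depth.
- ctrl.camera_model(name): a dict with "intrinsics" (3x3 intrinsics, pixels), "rvec" (rotation vector, rad) and "tvec" (3), from world to camera coordinates, as OpenCV has them. Camera axes: x right, y down, z forward; pixel columns grow to the right and rows downward; lengths in m; the calibration is good to about 2 mm. A picture is of the moment at which its call begins: read the wrist's pose just before it. camera_model takes no time and is no camera call; for the wrist camera it gives the pose at the moment of the call.
- ctrl.hand_in(): hands the job in; it is judged then, once.
The state is a dict: "time_s": time; "qpos": joint angles; "joint_vel": joint speeds; "tau": joint torques, N m; "ee_pos": TCP position; "eef_rot": TCP orientation; "force": force on the tool from outside, world axes, zero at the start; "moment": the same for the moment, N m; "grip_width": finger opening in m; "grip_force": force on a finger pad.
Only numpy, scipy, OpenCV 4.12 (cv2) and the standard library are available. Lean on these libraries where they do the work, as an engineer would, in place of code of your own. Each camera call takes 0.05 s, during which the arm holds its last target. There are 200 camera calls.

## Working session

There is one attempt and no reset: what is moved stays moved. The work goes in short steps, Python scripts to look and compute and a tool call to move; the robot and the scene stay as the last step left them, time stands still between calls to the robot, and variables do not carry over. Pictures are saved under pics/ and viewed, at most 14 in all, crops included, and the job is handed in when it is done.

Besides the shell and the picture viewer there is one more tool, called after "Request:" by a JSON object that holds its "op" and its "data", one argument or row to a line. jog_arm: Moves the arm, as the interface text tells. Its arguments: {"type":"object","properties":{"motion":{"type":"array"},"squeeze":{"type":"number"}},"required":["motion"]}

```bash
mkdir -p pics && ls
cat > h.py <<'E'
import numpy as np, cv2
from station import ctrl
from scipy.spatial.transform import Rotation as R
def snap(n,f):
    im=ctrl.camera(n); cv2.imwrite('pics/'+f,cv2.cvtColor(im,cv2.COLOR_RGB2BGR)); return im
def ray(n,uv,z,m=None):
    m=m or ctrl.camera_model(n); Rm=cv2.Rodrigues(np.array(m['rvec'],float))[0]; t=np.array(m['tvec'],float).ravel()
    K=np.array(m['intrinsics']); d=Rm.T@np.linalg.inv(K)@[uv[0],uv[1],1]; c=-Rm.T@t
    return c+d*(z-c[2])/d[2]
def proj(n,p,m=None):
    m=m or ctrl.camera_model(n)
    return cv2.projectPoints(np.array(p,float).reshape(-1,3),np.array(m['rvec'],float),np.array(m['tvec'],float),np.array(m['intrinsics'],float),None)[0].reshape(-1,2)
E
python3 - <<'E'
from h import *
snap('top','t0.png');snap('side','s0.png')
o=ctrl.get_obs();print(o)
print(ctrl.pinch_z)
for n in('top','side'):
    m=ctrl.camera_model(n);print(n,m); Rm=cv2.Rodrigues(np.array(m['rvec'],float))[0];print(-Rm.T@np.array(m['tvec']).ravel())
E
```

```text
pics
{'time_s': 0.1, 'qpos': array([ 1.08844220e+00,  3.00383794e-01,  1.52150856e+00,  2.02172731e-06,
        1.32069141e+00, -6.66248517e-02]), 'joint_vel': array([ 0.00059231, -0.00115718, -0.00151231, -0.00102644,  0.00093671,
       -0.00145249]), 'tau': array([ 2.97558021e-03, -5.32644975e+01, -3.53283226e+01,  7.09794788e-02,
        2.35300872e-02, -1.02844751e-04]), 'ee_pos': array([0.22202974, 0.5029424 , 0.2049649 ]), 'eef_rot': array([-3.14060388e+00, -6.79372896e-05,  2.72586284e+00]), 'force': array([ 0.43029208,  0.1276151 , -0.7906656 ]), 'moment': array([ 0.03846969, -0.06264744,  0.03231164]), 'grip_force': 0.0, 'grip_width': 0.09371374113230074}
0.0188
top {'intrinsics': array([[524.15875476,   0.        , 276.79445907],
       [  0.        , 524.15875476, 214.19063024],
       [  0.        ,   0.        ,   1.        ]]), 'rvec': array([ 2.11807687, -2.17402759,  0.12653086]), 'tvec': array([0.04922306, 0.5768243 , 1.40023563])}
[0.38796564 0.01584933 1.46459566]
side {'intrinsics': array([[474.31027509,   0.        , 278.8215173 ],
       [  0.        , 474.31027509, 207.79664687],
       [  0.        ,   0.        ,   1.        ]]), 'rvec': array([ 0.37667446, -2.67046792,  1.38247025]), 'tvec': array([0.54115283, 0.14502794, 1.31058333])}
[0.26941654 1.09745623 0.86862691]
```

View pics/t0.png

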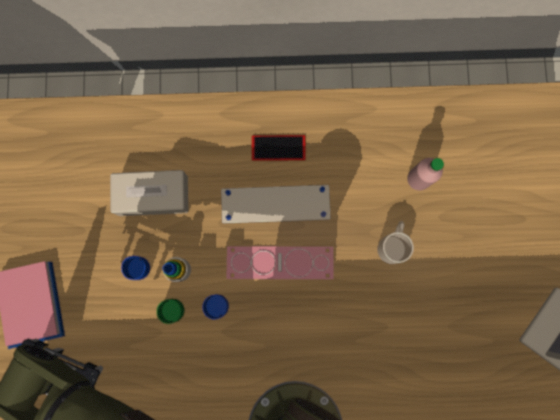

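View pics/s0.png

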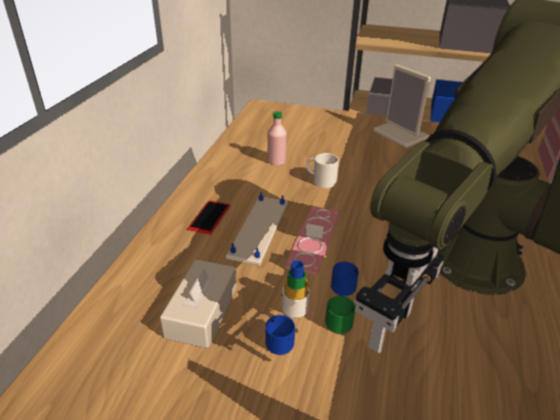

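Run:
```python
from h import *
im=cv2.imread('pics/t0.png')[170:330,90:350]
cv2.imwrite('pics/t0c.png',cv2.resize(im,None,fx=3,fy=3,interpolation=cv2.INTER_CUBIC))
im=cv2.imread('pics/s0.png')[180:350,200:370]
cv2.imwrite('pics/s0c.png',cv2.resize(im,None,fx=3.5,fy=3.5,interpolation=cv2.INTER_CUBIC))
```

```text
(no output)
```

View pics/t0c.png

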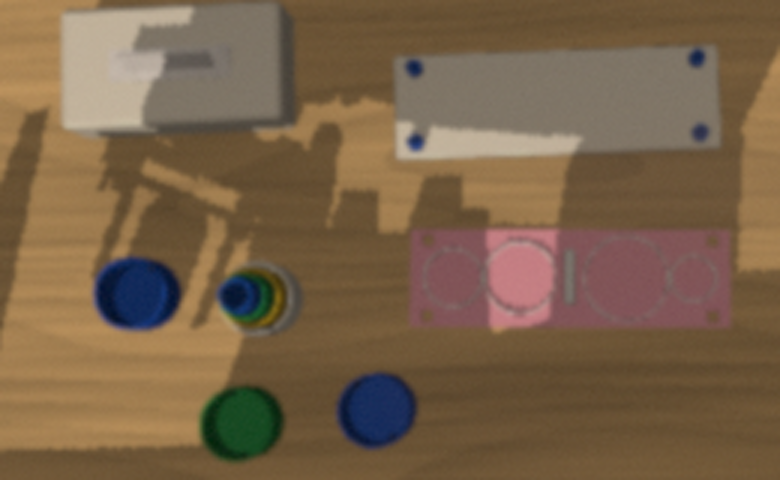

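View pics/s0c.png

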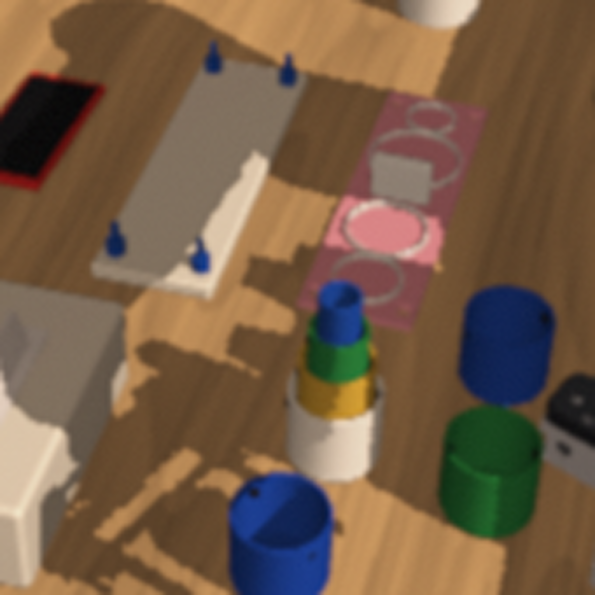

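```bash
cat >> h.py <<'E'
def fit(obj,pts):
    # 2D rigid fit -> centre, yaw
    o=np.array(obj);p=np.array(pts);oc=o-o.mean(0);pc=p-p.mean(0)
    a=np.arctan2((oc[:,0]*pc[:,1]-oc[:,1]*pc[:,0]).sum(),(oc*pc).sum())
    c,s=np.cos(a),np.sin(a);c0=p.mean(0)-np.array([[c,-s],[s,c]])@o.mean(0)
    return c0,a,(np.array([[c,-s],[s,c]])@o.T).T+c0-p
OBJ=[[.035,.132],[.035,-.132],[-.035,.132],[-.035,-.132]]
E
python3 - <<'E'
from h import *
f=lambda u,v:((u+.5)/3-.5+90,(v+.5)/3-.5+170)
for nm,pp,z in(('deck',[(428,240),(712,241),(426,317),(713,317)],.006),('base',[(414,68),(696,58),(416,143),(700,132)],.046)):
    P=[ray('top',f(*p),z)[:2] for p in pp]; print(nm,fit(OBJ,P))
for p,z in(((261,298),.06),((240,296),.144),((137,293),.06),((242,423),.06),((377,410),.06)): print(ray('top',f(*p),z))
E
```

```text
deck (array([0.44680934, 0.0304322 ]), np.float64(-0.027721817962444852), array([[-4.68106377e-04,  4.75344745e-04],
       [-1.10796403e-06, -1.46288974e-04],
       [ 5.53611178e-04, -4.13856595e-04],
       [-8.43968370e-05,  8.48008239e-05]]))
base (array([0.60781966, 0.03789829]), np.float64(0.010351060686169193), array([[ 0.00025043,  0.00262615],
       [ 0.00089587, -0.00295273],
       [-0.00039685,  0.00284955],
       [-0.00074945, -0.00252297]]))
[0.43447878 0.30534903 0.06      ]
[0.43381602 0.30569766 0.144     ]
[0.44175065 0.41641519 0.06      ]
[0.32510764 0.32214124 0.06      ]
[0.33351489 0.20268574 0.06      ]
```

```bash
cat >> h.py <<'E'
def plan(pos,yaw,step=.04,o=None):
    """rows (tool frame) to world pos with tool down at yaw; from measured pose"""
    o=o or ctrl.get_obs(); p=np.array(o['ee_pos']); r=R.from_euler('xyz',o['eef_rot'])
    g=R.from_euler('xyz',[np.pi,0,yaw]); d=np.array(pos)-p; rv=(r.inv()*g).as_rotvec()
    n=max(1,int(np.ceil(max(np.linalg.norm(d)/step,np.linalg.norm(rv)/.1))))
    for i in range(n):
        t=r.inv().apply(d/n); print([round(float(x),4) for x in t]+[round(float(x),3) for x in rv/n])
        r=r*R.from_rotvec(rv/n)
    print(n,'rows')
E
python3 -c "
from h import *
plan([.447,.030,.2],np.pi-.028,.045)"
```

```text
[-0.0331, -0.0285, 0.0004, -0.0, -0.0, -0.032]
[-0.0321, -0.0295, 0.0004, -0.0, -0.0, -0.032]
[-0.0312, -0.0306, 0.0004, -0.0, -0.0, -0.032]
[-0.0302, -0.0315, 0.0004, -0.0, -0.0, -0.032]
[-0.0291, -0.0325, 0.0004, -0.0, -0.0, -0.032]
[-0.0281, -0.0334, 0.0004, -0.0, -0.0, -0.032]
[-0.027, -0.0343, 0.0004, -0.0, -0.0, -0.032]
[-0.0258, -0.0352, 0.0004, -0.0, -0.0, -0.032]
[-0.0247, -0.036, 0.0004, -0.0, -0.0, -0.032]
[-0.0235, -0.0368, 0.0004, -0.0, -0.0, -0.032]
[-0.0223, -0.0375, 0.0004, -0.0, -0.0, -0.032]
[-0.0211, -0.0382, 0.0004, -0.0, -0.0, -0.032]
12 rows
```

Request:
{"op": "jog_arm", "data": {
  "motion": [
    [-0.033, -0.0285, 0, 0, 0, -0.032, 1],
    [-0.032, -0.0295, 0, 0, 0, -0.032, 1],
    [-0.031, -0.0305, 0, 0, 0, -0.032, 1],
    [-0.03, -0.0315, 0, 0, 0, -0.032, 1],
    [-0.029, -0.0325, 0, 0, 0, -0.032, 1]
  ]
}}

```text
time_s: 0.6
ee_pos: [0.3155, 0.3047, 0.2053]
eef_rot: [-3.141, -0.0, 2.887]
force: [1.2, 1.0, -0.1]
grip_width: 0.094
grip_force: 0.0
```

Request:
{"op": "jog_arm", "data": {
  "motion": [
    [-0.028, -0.0335, 0, 0, 0, -0.032, 1],
    [-0.027, -0.0345, 0, 0, 0, -0.032, 1],
    [-0.026, -0.035, 0, 0, 0, -0.032, 1],
    [-0.0245, -0.036, 0, 0, 0, -0.032, 1],
    [-0.0235, -0.037, 0, 0, 0, -0.032, 1]
  ]
}}

```text
time_s: 1.1
ee_pos: [0.4087, 0.107, 0.2054]
eef_rot: [-3.142, -0.0, 3.047]
force: [1.9, 1.0, -0.1]
grip_width: 0.0938
grip_force: 0.0
```

Request:
{"op": "jog_arm", "data": {
  "motion": [
    [-0.0225, -0.0375, 0, 0, 0, -0.032, 1],
    [-0.021, -0.038, 0, 0, 0, -0.032, 1],
    [0, 0, 0, 0, 0, 0, 1]
  ]
}}

```text
time_s: 1.4
ee_pos: [0.4468, 0.0265, 0.2051]
eef_rot: [-3.141, -0.001, 3.107]
force: [-0.0, 0.3, 0.2]
grip_width: 0.0939
grip_force: 0.0
```

```bash
python3 -c "
from h import *
o=ctrl.get_obs();print(o['ee_pos'],o['eef_rot'],o['time_s'])
print(ctrl.camera_model('wrist'))
snap('wrist','w1.png');snap('top','t1.png')"
```

```text
[0.44680421 0.02649023 0.20506056] [-3.14105605e+00 -5.31507283e-04  3.10651407e+00] 1.4
{'intrinsics': array([[368.12590611,   0.        , 287.42968917],
       [  0.        , 368.12590611, 212.01713284],
       [  0.        ,   0.        ,   1.        ]]), 'rvec': array([-2.11956855, -2.0484676 , -0.26148356]), 'tvec': array([-0.042387  , -0.45654482,  0.27766692])}
```

View pics/w1.png

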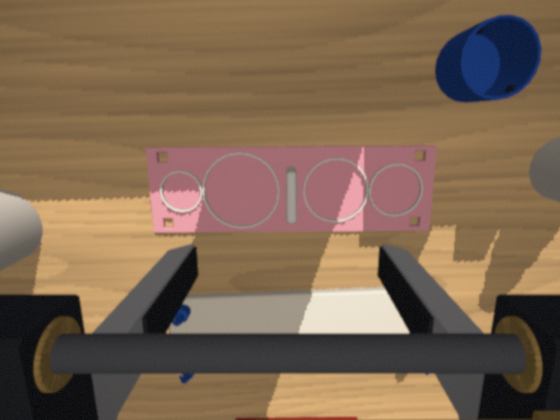

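```bash
python3 -c "
from h import *
print(fit(OBJ,[ray('wrist',p,.006)[:2] for p in [(415,221),(168,223),(419,156),(162,157)]]))
print(ray('wrist',(291.5,171),.047),ray('wrist',(291.5,222),.025))
c,a,_=fit(OBJ,[ray('wrist',p,.006)[:2] for p in [(415,221),(168,223),(419,156),(162,157)]])
plan([*c,.008],np.pi+a,.04)
im=cv2.imread('pics/t1.png')[170:330,90:350]
g=lambda u,v:((u+.5)/3-.5+90,(v+.5)/3-.5+170)
"
```

```text
(array([0.44638105, 0.03409079]), np.float64(-0.026384147981874804), array([[ 4.58665452e-04, -1.10367416e-04],
       [ 4.92456118e-05, -5.99955046e-04],
       [-6.10361819e-04,  1.36433868e-03],
       [ 1.02450755e-04, -6.54016219e-04]]))
[0.42062077 0.03495178 0.047     ] [0.47563618 0.03353354 0.025     ]
[-0.0002, 0.0009, 0.0394, 0.0, -0.0, -0.002]
[-0.0002, 0.0009, 0.0394, 0.0, -0.0, -0.002]
[-0.0002, 0.0009, 0.0394, 0.0, -0.0, -0.002]
[-0.0001, 0.0009, 0.0394, 0.0, -0.0, -0.002]
[-0.0001, 0.0009, 0.0394, 0.0, -0.0, -0.002]
5 rows
```

Request:
{"op": "jog_arm", "data": {
  "motion": [
    [0, 0.001, 0.04, 0, 0, -0.002, 1],
    [0, 0.001, 0.04, 0, 0, -0.002, 1],
    [0, 0.001, 0.04, 0, 0, -0.002, 1],
    [0, 0, 0.04, 0, 0, -0.002, 1],
    [0, 0, 0.036, 0, 0, -0.002, 1]
  ]
}}

```text
time_s: 2.0
ee_pos: [0.445, 0.0345, 0.0079]
eef_rot: [3.141, -0.0, 3.121]
force: [0.6, 0.8, -0.5]
grip_width: 0.0938
grip_force: 0.0
```

Request:
{"op": "jog_arm", "data": {
  "motion": [
    [0, 0, 0, 0, 0, 0, 1],
    [0, 0, 0, 0, 0, 0, 1]
  ]
}}

```text
time_s: 2.2
ee_pos: [0.4453, 0.0343, 0.0091]
eef_rot: [3.141, -0.001, 3.121]
force: [0.5, 0.0, 0.5]
grip_width: 0.0941
grip_force: 0.0
```

Request:
{"op": "jog_arm", "data": {
  "motion": [
    [0.0, 0, 0, 0, 0, 0, -1],
    [0, 0, 0, 0, 0, 0, -1],
    [0, 0, 0, 0, 0, 0, -1],
    [0, 0, 0, 0, 0, 0, -1],
    [0, 0, 0, 0, 0, 0, -1]
  ],
  "squeeze": 35
}}

```text
time_s: 2.7
ee_pos: [0.4458, 0.0331, 0.0096]
eef_rot: [3.142, 0.0, 3.12]
force: [-0.5, -0.4, 0.1]
grip_width: 0.057
grip_force: 0.0
```

Request:
{"op": "jog_arm", "data": {
  "motion": [
    [0.0, 0, 0, 0, 0, 0, -1],
    [0, 0, 0, 0, 0, 0, -1],
    [0, 0, 0, 0, 0, 0, -1],
    [0, 0, 0, 0, 0, 0, -1],
    [0, 0, 0, 0, 0, 0, -1]
  ]
}}

```text
time_s: 3.2
ee_pos: [0.4462, 0.0328, 0.0098]
eef_rot: [-3.141, 0.001, 3.12]
force: [0.2, 3.8, 3.0]
grip_width: 0.0188
grip_force: 27.6
```

Request:
{"op": "jog_arm", "data": {
  "motion": [
    [0.0, 0, 0, 0, 0, 0, -1],
    [0, 0, 0, 0, 0, 0, -1],
    [0, 0, 0, 0, 0, 0, -1],
    [0, 0, 0, 0, 0, 0, -1],
    [0, 0, 0, 0, 0, 0, -1]
  ]
}}

```text
time_s: 3.7
ee_pos: [0.4462, 0.033, 0.0098]
eef_rot: [-3.141, 0.001, 3.12]
force: [-0.8, 0.3, 4.8]
grip_width: 0.018
grip_force: 35.2
```

Request:
{"op": "jog_arm", "data": {
  "motion": [
    [0.0, 0, -0.02, 0, 0, 0, -1],
    [0, 0, -0.03, 0, 0, 0, -1],
    [0, 0, -0.04, 0, 0, 0, -1],
    [0, 0, -0.04, 0, 0, 0, -1],
    [0, 0, 0, 0, 0, 0, -1]
  ]
}}

```text
time_s: 4.2
ee_pos: [0.4477, 0.0331, 0.1437]
eef_rot: [3.141, 0.007, 3.12]
force: [1.2, 0.6, -2.4]
grip_width: 0.0176
grip_force: 35.1
```

```bash
python3 -c "
from h import *
snap('wrist','w2.png')
o=ctrl.get_obs();print(o['ee_pos'],o['eef_rot'],o['grip_width'])"
```

```text
[0.44658376 0.03311205 0.14094957] [3.14139717 0.00363339 3.11979919] 0.017882197400809197
```

View pics/w2.png

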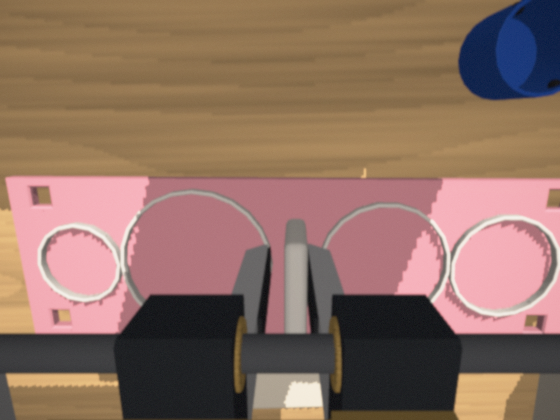

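```bash
python3 -c "
from h import *
a=cv2.resize(cv2.imread('pics/w1.png')[280:400,150:450],None,fx=2.6,fy=2.6,interpolation=cv2.INTER_CUBIC)
b=cv2.imread('pics/t0.png')
def c(u,v): return cv2.resize(b[v-12:v+12,u-12:u+12],(190,190),interpolation=cv2.INTER_CUBIC)
t=np.hstack([c(228,192),c(322,189),c(228,217),c(323,214)]);t=cv2.resize(t,(a.shape[1],int(190*a.shape[1]/760)))
cv2.imwrite('pics/c3.png',np.vstack([a,t]));print(a.shape,t.shape,ctrl.get_obs()['qpos'])
"
```

```text
(312, 780, 3) (195, 780, 3) [-7.90056484e-03  1.39756062e-01  1.87638872e+00  1.60940610e-04
  1.12181212e+00 -1.55697338e+00]
```

View pics/c3.png

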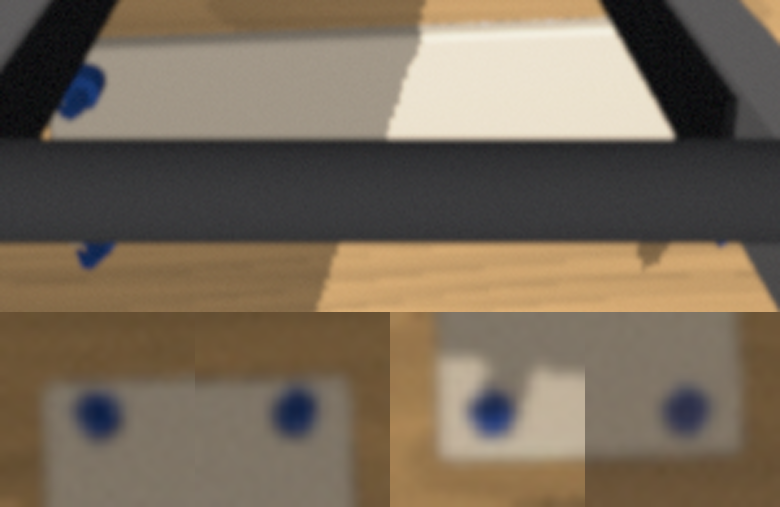

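Request:
{"op": "jog_arm", "data": {
  "motion": [
    [0, 0, -0.02, 0, 0, 0.1, -1],
    [0, 0, -0.02, 0, 0, 0.149, -1],
    [0, 0, -0.02, 0, 0, 0.149, -1],
    [0, 0, -0.02, 0, 0, 0.149, -1],
    [0, 0, 0, 0, 0, 0.149, -1]
  ]
}}

```text
time_s: 4.75
ee_pos: [0.4462, 0.0331, 0.2199]
eef_rot: [3.141, 0.001, 2.418]
force: [0.3, 0.0, -1.8]
grip_width: 0.0097
grip_force: 35.0
```

Request:
{"op": "jog_arm", "data": {
  "motion": [
    [0, 0, 0, 0, 0, 0.149, -1],
    [0, 0, 0, 0, 0, 0.149, -1],
    [0, 0, 0, 0, 0, 0.149, -1],
    [0, 0, 0, 0, 0, 0.149, -1],
    [0, 0, 0, 0, 0, 0.149, -1]
  ]
}}

```text
time_s: 5.25
ee_pos: [0.4453, 0.0331, 0.2174]
eef_rot: [-3.138, -0.0, 1.673]
force: [-0.0, -0.3, -3.0]
grip_width: 0.0099
grip_force: 35.0
```

Request:
{"op": "jog_arm", "data": {
  "motion": [
    [0, 0, 0, 0, 0, 0.149, -1],
    [0, 0, 0, 0, 0, 0.149, -1],
    [0, 0, 0, 0, 0, 0.149, -1],
    [0, 0, 0, 0, 0, 0.149, -1],
    [0, 0, 0, 0, 0, 0.149, -1]
  ]
}}

```text
time_s: 5.75
ee_pos: [0.4452, 0.0331, 0.2174]
eef_rot: [-3.139, 0.002, 0.928]
force: [-0.4, 0.0, -2.6]
grip_width: 0.0098
grip_force: 35.0
```

Request:
{"op": "jog_arm", "data": {
  "motion": [
    [0, 0, 0, 0, 0, 0.149, -1],
    [0, 0, 0, 0, 0, 0.149, -1],
    [0, 0, 0, 0, 0, 0.149, -1],
    [0, 0, 0, 0, 0, 0.149, -1],
    [0, 0, 0, 0, 0, 0.149, -1]
  ]
}}

```text
time_s: 6.25
ee_pos: [0.4453, 0.0331, 0.2174]
eef_rot: [-3.141, 0.003, 0.183]
force: [0.4, 0.2, -1.7]
grip_width: 0.0092
grip_force: 35.0
```

Request:
{"op": "jog_arm", "data": {
  "motion": [
    [0, 0, 0, 0, 0, 0.1, -1],
    [0, 0, 0, 0, 0, 0, -1]
  ]
}}

```text
time_s: 6.45
ee_pos: [0.4453, 0.0331, 0.2177]
eef_rot: [-3.141, 0.003, 0.087]
force: [0.7, 0.8, -1.8]
grip_width: 0.0097
grip_force: 35.0
```

```bash
python3 -c "
from h import *
import pickle
m=ctrl.camera_model('wrist');pickle.dump(m,open('m3.pkl','wb'))
im=snap('wrist','w3.png')
o=ctrl.get_obs();print(o['ee_pos'],o['eef_rot'],o['grip_width'],o['qpos'])
print(proj('wrist',[[.61+a,.038+b,.026] for a,b in OBJ],m))"
```

```text
[0.44538805 0.03307481 0.21794175] [-3.14126068e+00  2.49866573e-03  9.10860752e-02] 0.00957685640506203 [-7.96789789e-03  5.75965661e-02  1.77687997e+00  8.61651670e-05
  1.30963537e+00  1.47172042e+00]
[[152.85392624 -47.46589898]
 [449.81573289 -17.72777461]
 [153.14999646  38.89453893]
 [434.99911285  65.7063662 ]]
```

View pics/w3.png

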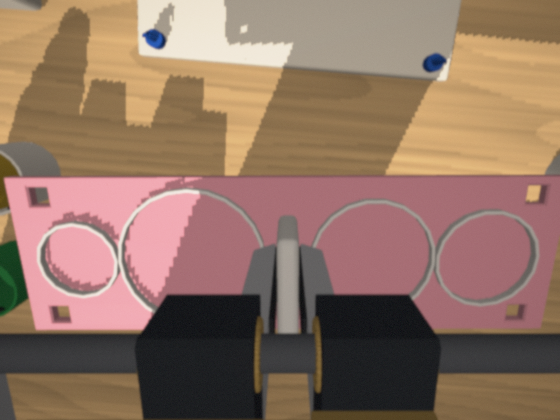

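Run:
```python
from h import *
import pickle
from scipy.optimize import least_squares
m=pickle.load(open('m3.pkl','rb'))
def f4(pts,obj,x0,zfix=None):
    def P(q):
        c,s=np.cos(q[2]),np.sin(q[2]); z=q[3] if zfix is None else zfix
        return [[q[0]+c*a-s*b,q[1]+s*a+c*b,z] for a,b in obj]
    r=least_squares(lambda q:(proj('w',P(q),m)-pts).ravel(),x0[:4 if zfix is None else 3]);return r.x,np.abs(r.fun).max()
b=[(155.5,40),(432,64)];ob=[OBJ[2],OBJ[3]]
print(f4(b,ob,[.61,.038,0,.026]),f4(b,ob,[.61,.038,0],.024))
d=[(38,196),(536,193),(62,313),(514,311)]
print(f4(d,OBJ,[.445,.033,0,.21]),f4(d,OBJ,[.445,.033,0],.2139))
```

```text
(array([0.61141379, 0.03870219, 0.00768512, 0.0185038 ]), np.float64(2.5579538487363607e-12)) (array([0.61039456, 0.03867071, 0.00776429]), np.float64(2.0424452570420044))
(array([0.44219015, 0.03357888, 0.09427235, 0.2036569 ]), np.float64(1.4327419725534583)) (array([0.44454134, 0.03380755, 0.09437399]), np.float64(13.183710120560704))
```

Run:
```python
from h import *
plan([.614,.038,.12],.005,.04)
```

```text
[0.0337, 0.0021, 0.0195, -0.0, 0.001, 0.017]
[0.0337, 0.0015, 0.0195, -0.0, 0.001, 0.017]
[0.0338, 0.0009, 0.0195, -0.0, 0.001, 0.017]
[0.0338, 0.0003, 0.0196, -0.0, 0.001, 0.017]
[0.0337, -0.0002, 0.0196, -0.0, 0.001, 0.017]
5 rows
```

Request:
{"op": "jog_arm", "data": {
  "motion": [
    [0.034, 0.002, 0.015, 0, 0, 0.017, -1],
    [0.034, 0.0015, 0.015, 0, 0, 0.017, -1],
    [0.034, 0.001, 0.015, 0, 0, 0.017, -1],
    [0.034, 0, 0.02, 0, 0, 0.017, -1],
    [0.033, 0, 0.025, 0, 0, 0.017, -1]
  ],
  "squeeze": 50
}}

```text
time_s: 7.0
ee_pos: [0.6162, 0.0379, 0.1279]
eef_rot: [-3.142, 0.0, 0.007]
force: [-0.1, 0.4, -2.0]
grip_width: 0.0097
grip_force: 50.0
```

Request:
{"op": "jog_arm", "data": {
  "motion": [
    [0, 0, 0.01, 0, 0, 0, -1],
    [0, 0, 0, 0, 0, 0, -1],
    [0, 0, 0, 0, 0, 0, -1]
  ]
}}

```text
time_s: 7.3
ee_pos: [0.6144, 0.0379, 0.1198]
eef_rot: [3.142, 0.0, 0.005]
force: [-0.4, -0.7, -0.6]
grip_width: 0.0099
grip_force: 50.0
```

```bash
python3 -c "
from h import *
plan([.614,.038,.08],.005,.04)
"
```

```text
[-0.0004, -0.0001, 0.0398, 0.0, 0.0, 0.0]
1 rows
```

Request:
{"op": "jog_arm", "data": {
  "motion": [
    [0, 0, 0.02, 0, 0, 0, -1],
    [0, 0, 0.02, 0, 0, 0, -1],
    [0, 0, 0, 0, 0, 0, -1],
    [0, 0, 0, 0, 0, 0, -1]
  ]
}}

```text
time_s: 7.7
ee_pos: [0.615, 0.0378, 0.0812]
eef_rot: [3.142, -0.002, 0.004]
force: [-0.8, -0.3, -0.9]
grip_width: 0.0098
grip_force: 50.0
```

```bash
python3 -c "
from h import *
import pickle
m=ctrl.camera_model('wrist');pickle.dump(m,open('m4.pkl','wb'))
snap('wrist','w4.png');a=cv2.imread('pics/w4.png')
s=snap('side','s4.png');s=cv2.imread('pics/s4.png')
t=snap('top','t4.png');t=cv2.imread('pics/t4.png')
w=a[150:350];w=cv2.resize(w,None,fx=1.4,fy=1.4,interpolation=cv2.INTER_CUBIC)
q=np.hstack([cv2.resize(s[190:270,220:310],(392,310),interpolation=cv2.INTER_CUBIC),cv2.resize(t[170:235,215:335],(392,310),interpolation=cv2.INTER_CUBIC)])
cv2.imwrite('pics/c4.png',np.vstack([w,q]));print(w.shape,ctrl.get_obs()['ee_pos'])"
```

```text
(280, 784, 3) [0.61544865 0.03783421 0.08121745]
```

View pics/c4.png

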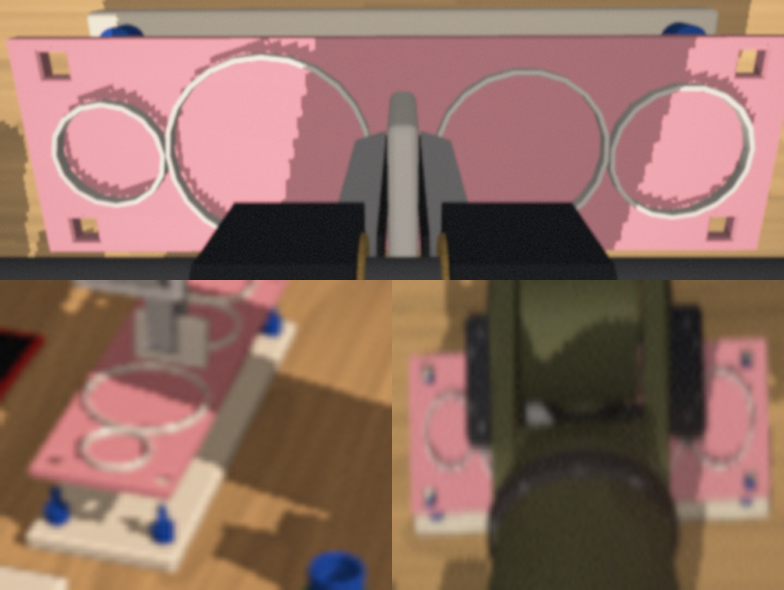

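```bash
cat >> h.py <<'E'
from scipy.optimize import least_squares
def f4(n,pts,obj,x0,m=None,zfix=None):
    m=m or ctrl.camera_model(n)
    def P(q):
        c,s=np.cos(q[2]),np.sin(q[2]); z=q[3] if zfix is None else zfix
        return [[q[0]+c*a-s*b,q[1]+s*a+c*b,z] for a,b in obj]
    r=least_squares(lambda q:(proj(n,P(q),m)-pts).ravel(),x0[:4 if zfix is None else 3]);return np.round(r.x,4),np.round(np.abs(r.fun).max(),2)
def cen(im,uv,h,fn):
    u,v=map(round,uv);w=im[v-h:v+h+1,u-h:u+h+1].astype(float);s=fn(w);s=s-np.median(s);s[s<.35*s.max()]=0
    y,x=np.mgrid[-h:h+1,-h:h+1];return (u+(s*x).sum()/s.sum(),v+(s*y).sum()/s.sum())
blue=lambda w:w[...,0]-w[...,2]   # BGR
unpink=lambda w:-(w[...,2]-w[...,1])
E
python3 - <<'E'
from h import *
t0=cv2.imread('pics/t0.png');t4=cv2.imread('pics/t4.png')
b=[cen(t0,p,5,blue) for p in[(228,192.5),(322,189),(228.5,217.5),(323,214)]]
d=[cen(t4,p,4,unpink) for p in[(226,189.5),(323.7,186.8),(226.6,215.1),(323.7,212.1)]]
print(np.round(b,1).tolist(),np.round(d,1).tolist())
print('base',f4('top',b,OBJ,[.61,.038,0,.03]),f4('top',b,OBJ,[.61,.038,0],None,.028))
print('deck',f4('top',d,OBJ,[.61,.038,0,.06]),f4('top',d,OBJ,[.61,.038,0],None,.067),f4('top',d,OBJ,[.61,.038,0],None,.077))
import pickle
m=pickle.load(open('m4.pkl','rb'));w=cv2.imread('pics/w4.png')
g=lambda u,v:((u+.5)/1.4-.5,(v+.5)/1.4-.5+150)
dw=[g(54,66),g(750,63),g(86,230),g(720,228)]
print('wrist',f4('wrist',dw,OBJ,[.61,.038,0,.06],m),ctrl.get_obs()['ee_pos'],ctrl.get_obs()['eef_rot'])
E
```

```text
[[227.6, 192.2], [321.9, 188.7], [228.2, 217.1], [323.0, 213.6]] [[226.0, 189.7], [322.5, 186.8], [226.7, 216.8], [324.0, 213.9]]
base (array([0.6123, 0.0383, 0.0096, 0.0203]), np.float64(0.08)) (array([0.6111, 0.0382, 0.0096]), np.float64(0.32))
deck (array([0.609 , 0.0386, 0.0039, 0.0612]), np.float64(0.86)) (array([0.6081, 0.0385, 0.0039]), np.float64(0.81)) (array([0.6065, 0.0383, 0.0039]), np.float64(0.98))
wrist (array([0.6112, 0.0386, 0.0097, 0.0673]), np.float64(1.11)) [0.61544865 0.03783421 0.08121745] [-3.14158209e+00 -2.47582272e-03  4.01101301e-03]
```

Request:
{"op": "jog_arm", "data": {
  "motion": [
    [-0.0005, 0, 0.007, 0, 0.0025, -0.003, -1],
    [0, 0, 0.007, 0, 0, 0, -1],
    [0, 0, 0.002, 0, 0, 0, -1],
    [0, 0, 0, 0, 0, 0, -1]
  ]
}}

```text
time_s: 8.25
ee_pos: [0.6141, 0.0378, 0.0628]
eef_rot: [3.142, -0.001, 0.007]
force: [0.6, 0.0, -2.0]
grip_width: 0.0097
grip_force: 50.0
```

Request:
{"op": "jog_arm", "data": {
  "motion": [
    [0, 0, 0.002, 0, 0, 0, -1],
    [0, 0, 0.002, 0, 0, 0, -1],
    [0, 0, 0.001, 0, 0, 0, -1],
    [0, 0, 0, 0, 0, 0, -1]
  ]
}}

```text
time_s: 8.65
ee_pos: [0.6143, 0.0378, 0.0583]
eef_rot: [3.142, -0.002, 0.007]
force: [0.4, -0.4, -1.4]
grip_width: 0.0097
grip_force: 50.0
```

```bash
python3 -c "
from h import *
o=ctrl.get_obs();print(o['ee_pos'],o['eef_rot'],o['force'],o['moment'])
snap('side','s5.png');a=cv2.imread('pics/s5.png')
cv2.imwrite('pics/c5.png',cv2.resize(a[185:275,220:320],(780,600),interpolation=cv2.INTER_CUBIC))"
```

```text
[0.61433729 0.03780185 0.0582965 ] [ 3.14155746e+00 -2.27207083e-03  6.76779479e-03] [ 0.35835128 -0.44440855 -1.36029015] [-0.0611488   0.11899154  0.00841956]
```

Request:
{"op": "jog_arm", "data": {
  "motion": [
    [0, 0, 0.002, 0, 0, 0, -1],
    [0, 0, 0.001, 0, 0, 0, -1],
    [0, 0, 0.001, 0, 0, 0, -1],
    [0, 0, 0, 0, 0, 0, -1]
  ]
}}

```text
time_s: 9.1
ee_pos: [0.6149, 0.0378, 0.0554]
eef_rot: [3.142, -0.004, 0.007]
force: [-1.0, -0.6, 5.8]
grip_width: 0.0098
grip_force: 50.0
```

Request:
{"op": "jog_arm", "data": {
  "motion": [
    [0, 0, 0.001, 0, 0, 0, -1],
    [0, 0, 0.001, 0, 0, 0, -1],
    [0, 0, 0, 0, 0, 0, -1]
  ]
}}

```text
time_s: 9.4
ee_pos: [0.6154, 0.0378, 0.0542]
eef_rot: [3.142, -0.005, 0.007]
force: [-0.9, 0.6, 10.9]
grip_width: 0.0097
grip_force: 50.0
```

```bash
python3 -c "
from h import *
o=ctrl.get_obs();print(o['ee_pos'],o['eef_rot'],o['force'],o['moment'])
snap('side','s5.png');a=cv2.imread('pics/s5.png')
cv2.imwrite('pics/c5.png',cv2.resize(a[185:275,220:320],(660,600),interpolation=cv2.INTER_CUBIC))"
```

```text
[0.61539588 0.03782434 0.05420486] [ 3.1415476  -0.00549743  0.00680346] [-0.88675276  0.56233145 10.91625761] [-0.02541434  0.49049511 -0.019049  ]
```

View pics/c5.png

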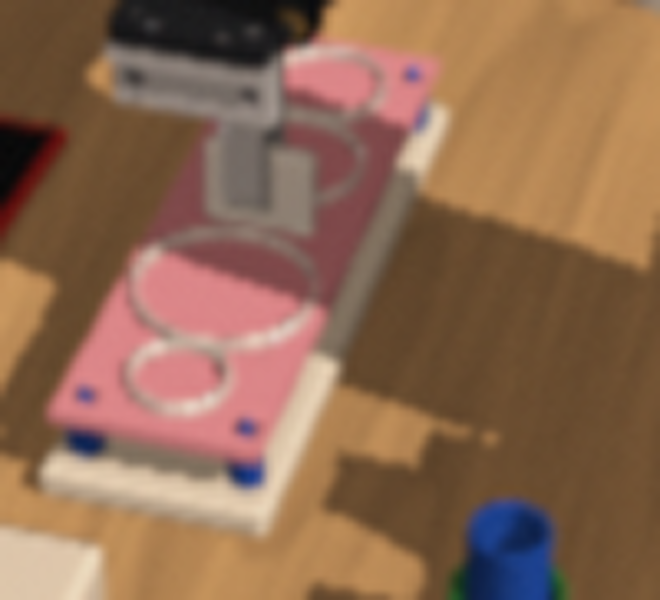

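Request:
{"op": "jog_arm", "data": {
  "motion": [
    [0, 0, 0.002, 0, 0, 0, -1],
    [0, 0, 0.001, 0, 0, 0, -1],
    [0, 0, 0.001, 0, 0, 0, -1],
    [0, 0, 0, 0, 0, 0, -1]
  ]
}}

```text
time_s: 9.85
ee_pos: [0.6155, 0.0378, 0.0493]
eef_rot: [-3.142, -0.006, 0.007]
force: [6.0, 0.4, 1.1]
grip_width: 0.0095
grip_force: 50.0
```

Request:
{"op": "jog_arm", "data": {
  "motion": [
    [0, 0, 0.001, 0, 0.001, 0, -1],
    [0, 0, 0.001, 0, 0.001, 0, -1],
    [0, 0, 0.001, 0, 0.001, 0, -1],
    [0, 0, 0, 0, 0, 0, -1]
  ]
}}

```text
time_s: 10.25
ee_pos: [0.6144, 0.0378, 0.0451]
eef_rot: [3.142, -0.006, 0.007]
force: [3.6, 0.1, -3.8]
grip_width: 0.01
grip_force: 50.0
```

Request:
{"op": "jog_arm", "data": {
  "motion": [
    [0, 0, 0.001, 0, 0, 0, -1],
    [0, 0, 0.001, 0, 0, 0, -1],
    [0, 0, 0.001, 0, 0, 0, -1],
    [0, 0, 0, 0, 0, 0, -1]
  ]
}}

```text
time_s: 10.65
ee_pos: [0.6151, 0.0378, 0.0439]
eef_rot: [3.141, -0.007, 0.007]
force: [0.3, -0.3, 11.7]
grip_width: 0.0096
grip_force: 50.0
```

Request:
{"op": "jog_arm", "data": {
  "motion": [
    [0, 0, 0.001, 0, 0, 0, -1],
    [0, 0, 0.001, 0, 0, 0, -1],
    [0, 0, 0, 0, 0, 0, -1]
  ]
}}

```text
time_s: 10.95
ee_pos: [0.6153, 0.0378, 0.0437]
eef_rot: [3.141, -0.008, 0.007]
force: [-9.0, -1.5, 31.0]
grip_width: 0.01
grip_force: 50.0
```

Request:
{"op": "jog_arm", "data": {
  "motion": [
    [0, 0, -0.003, 0, 0, 0, -1],
    [0, 0, -0.001, 0, 0, 0, 0],
    [0, 0, 0, 0, 0, 0, 0],
    [0, 0, 0, 0, 0, 0, 0],
    [0, 0, 0, 0, 0, 0, 0]
  ]
}}

```text
time_s: 11.45
ee_pos: [0.6142, 0.0379, 0.044]
eef_rot: [3.142, -0.005, 0.007]
force: [-0.2, 0.6, 0.2]
grip_width: 0.0382
grip_force: 0.0
```

Request:
{"op": "jog_arm", "data": {
  "motion": [
    [0, 0, -0.02, 0, 0, 0, 0],
    [0, 0, -0.04, 0, 0, 0, 0],
    [0, 0, -0.04, 0, 0, 0, 0],
    [0, 0, -0.04, 0, 0, 0, 0],
    [0, 0, -0.04, 0, 0, 0, 0]
  ]
}}

```text
time_s: 11.95
ee_pos: [0.6131, 0.0378, 0.2259]
eef_rot: [-3.142, -0.005, 0.007]
force: [0.1, 0.4, -0.4]
grip_width: 0.0467
grip_force: 0.0
```

Request:
{"op": "jog_arm", "data": {
  "motion": [
    [-0.025, 0, 0, 0, 0, 0, 1],
    [-0.025, 0, 0, 0, 0, 0, 1],
    [0, 0, 0, 0, 0, 0, 1],
    [0, 0, 0, 0, 0, 0, 1],
    [0, 0, 0, 0, 0, 0, 1]
  ]
}}

```text
time_s: 12.45
ee_pos: [0.564, 0.0375, 0.224]
eef_rot: [-3.142, -0.005, 0.007]
force: [-0.2, 0.1, 0.2]
grip_width: 0.0833
grip_force: 0.0
```

```bash
python3 -c "
from h import *
import pickle
m=ctrl.camera_model('wrist');pickle.dump(m,open('m6.pkl','wb'))
o=ctrl.get_obs();print(o['ee_pos'],o['eef_rot'],o['force'])
print(proj('wrist',[[.611+a*1.,.038+b,.032] for a,b in OBJ],m))
snap('side','s6.png');a=cv2.imread('pics/s6.png')
snap('wrist','w6.png');w=cv2.imread('pics/w6.png')
cv2.imwrite('pics/c6.png',np.hstack([cv2.resize(a[185:275,230:310],(350,394),interpolation=cv2.INTER_CUBIC),cv2.resize(w,(450,394),interpolation=cv2.INTER_AREA)]))"
```

```text
[0.56396553 0.03747715 0.22396761] [-3.14159252 -0.00533315  0.00677688] [-0.24190411  0.11813989  0.23004536]
[[151.91640348 106.10842638]
 [424.34428567 108.27604606]
 [157.59447932 177.82780073]
 [417.5505999  179.82618839]]
```

View pics/c6.png

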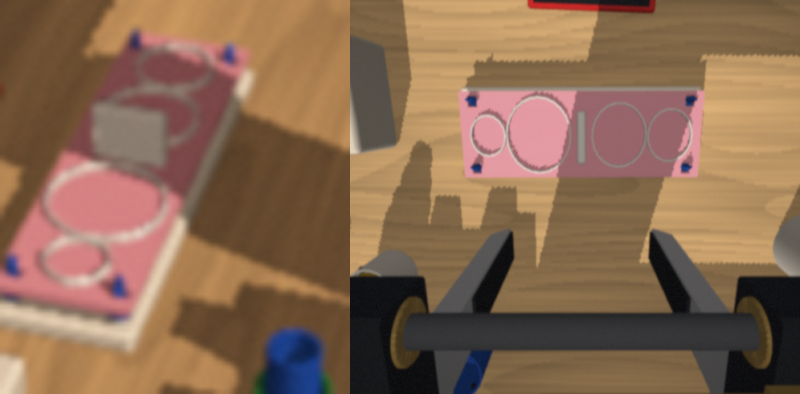

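Run:
```python
from h import *
import pickle
m=pickle.load(open('m6.pkl','rb'))
c,s=np.cos(.0085),np.sin(.0085)
print(np.round(proj('wrist',[[.611-s*y,.0385+c*y,.037] for y in(.114,.052,-.046,-.108)],m),1).tolist())
plan([.434,.21,.27],np.pi/2,.05)
```

```text
[[171.0, 144.3], [234.3, 144.2], [334.4, 144.1], [397.7, 144.1]]
[-0.008, -0.0108, -0.0029, 0.0, -0.0, -0.098]
[-0.0069, -0.0116, -0.0029, 0.0, -0.0, -0.098]
[-0.0058, -0.0122, -0.0029, 0.0, -0.0, -0.098]
[-0.0046, -0.0127, -0.0029, 0.0, -0.0, -0.098]
[-0.0033, -0.0131, -0.0029, 0.0, -0.0, -0.098]
[-0.002, -0.0133, -0.0029, 0.0, -0.0, -0.098]
[-0.0007, -0.0135, -0.0029, 0.0, -0.0, -0.098]
[0.0006, -0.0135, -0.0029, 0.0, -0.0, -0.098]
[0.0019, -0.0134, -0.0029, 0.0, -0.0, -0.098]
[0.0032, -0.0131, -0.0029, 0.0, -0.0, -0.098]
[0.0045, -0.0127, -0.0029, 0.0, -0.0, -0.098]
[0.0057, -0.0122, -0.0029, 0.0, -0.0, -0.098]
[0.0069, -0.0116, -0.0029, 0.0, -0.0, -0.098]
[0.008, -0.0109, -0.0029, 0.0, -0.0, -0.098]
[0.009, -0.0101, -0.0029, 0.0, -0.0, -0.098]
[0.0099, -0.0091, -0.0029, 0.0, -0.0, -0.098]
16 rows
```

Request:
{"op": "jog_arm", "data": {
  "motion": [
    [0, 0, -0.005, 0, 0, -0.142, 1],
    [0, 0, -0.005, 0, 0, -0.142, 1],
    [0, 0, -0.005, 0, 0, -0.142, 1],
    [0, 0, -0.005, 0, 0, -0.142, 1],
    [0, 0, -0.005, 0, 0, -0.142, 1]
  ]
}}

```text
time_s: 13.05
ee_pos: [0.5637, 0.0375, 0.249]
eef_rot: [3.138, -0.004, 0.723]
force: [-0.6, 0.1, 0.2]
grip_width: 0.0937
grip_force: 0.0
```

Request:
{"op": "jog_arm", "data": {
  "motion": [
    [0, 0, -0.005, 0, 0, -0.142, 1],
    [0, 0, -0.005, 0, 0, -0.142, 1],
    [0, 0, -0.005, 0, 0, -0.142, 1],
    [0, 0, -0.005, 0, 0, -0.142, 1],
    [0, 0, 0, 0, 0, -0.142, 1]
  ]
}}

```text
time_s: 13.55
ee_pos: [0.5637, 0.0375, 0.2695]
eef_rot: [3.136, -0.001, 1.433]
force: [0.4, 0.8, 0.4]
grip_width: 0.0937
grip_force: 0.0
```

Request:
{"op": "jog_arm", "data": {
  "motion": [
    [0, 0, 0, 0, 0, -0.142, 1],
    [0.0345, -0.026, 0, 0, 0, 0, 1],
    [0.0345, -0.026, 0, 0, 0, 0, 1],
    [0.0345, -0.026, 0, 0, 0, 0, 1],
    [0.0345, -0.026, 0, 0, 0, 0, 1]
  ]
}}

```text
time_s: 14.05
ee_pos: [0.4587, 0.1768, 0.2684]
eef_rot: [3.136, 0.0, 1.568]
force: [0.4, -0.2, -0.3]
grip_width: 0.0939
grip_force: 0.0
```

Request:
{"op": "jog_arm", "data": {
  "motion": [
    [0.0345, -0.026, 0, 0, 0, 0, 1],
    [0, 0, 0, 0, 0, 0, 1],
    [0, 0, 0, 0, 0, 0, 1]
  ]
}}

```text
time_s: 14.35
ee_pos: [0.4337, 0.2107, 0.2685]
eef_rot: [3.136, 0.0, 1.571]
force: [-0.7, -0.1, -0.2]
grip_width: 0.094
grip_force: 0.0
```

```bash
python3 -c "
from h import *
import pickle
m=ctrl.camera_model('wrist');pickle.dump(m,open('m7.pkl','wb'))
o=ctrl.get_obs();print(o['ee_pos'],o['eef_rot'],o['force'])
print(proj('wrist',[[.434,.3055,z] for z in(.144,.116,.088,.06)],m))
snap('wrist','w7.png');"
```

```text
[0.43367093 0.21072951 0.26849902] [3.13588686e+00 7.39516795e-05 1.57053802e+00] [-0.65377781 -0.11800773 -0.22185916]
[[287.76046281  88.30558553]
 [287.51360297  90.76210571]
 [287.30587639  92.82920801]
 [287.12866111  94.59269016]]
```

View pics/w7.png

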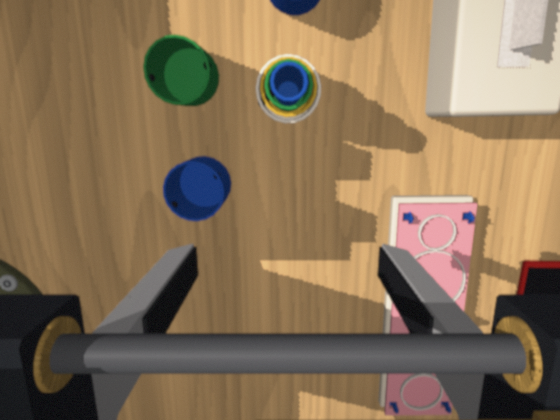

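```bash
python3 -c "
from h import *
import pickle
m=pickle.load(open('m7.pkl','rb'))
for p,z in(((288.5,83),.144),((289,88.5),.06)): print(ray('w',p,z,m))
plan([.4345,.308,.2],np.pi/2,.04)"
```

```text
[0.43457272 0.30942888 0.144     ]
[0.43586643 0.31130833 0.06      ]
[0.0327, -0.0, 0.0228, 0.002, 0.0, -0.001]
[0.0327, 0.0, 0.0228, 0.002, 0.0, -0.001]
[0.0327, 0.0001, 0.0228, 0.002, 0.0, -0.001]
3 rows
```

Request:
{"op": "jog_arm", "data": {
  "motion": [
    [0.033, 0, 0, 0.002, 0, 0, 1],
    [0.033, 0, 0, 0.002, 0, 0, 1],
    [0.0325, 0.001, 0.02, 0.002, 0, 0, 1],
    [0, 0, 0.04, 0, 0, 0, 0.3],
    [0, 0, 0.04, 0, 0, 0, 0.3]
  ]
}}

```text
time_s: 14.9
ee_pos: [0.4357, 0.3085, 0.1669]
eef_rot: [-3.141, -0.0, 1.568]
force: [0.7, 0.9, -0.3]
grip_width: 0.0811
grip_force: 0.0
```

Request:
{"op": "jog_arm", "data": {
  "motion": [
    [0, 0, 0.035, 0, 0, 0, 0.0],
    [0, 0, 0.013, 0, 0, 0, 0.0],
    [0, 0, 0, 0, 0, 0, 0.0],
    [0, 0, 0, 0, 0, 0, 0.0]
  ]
}}

```text
time_s: 15.3
ee_pos: [0.4358, 0.3087, 0.1219]
eef_rot: [3.141, -0.001, 1.568]
force: [0.3, -0.1, -0.5]
grip_width: 0.0495
grip_force: 0.0
```

Request:
{"op": "jog_arm", "data": {
  "motion": [
    [0, -0.001, 0.001, 0, 0, 0.0, -0.2],
    [0, 0, 0, 0, 0, 0, -1],
    [0, 0, 0, 0, 0, 0, -1],
    [0, 0, 0, 0, 0, 0, -1],
    [0, 0, 0, 0, 0, 0, -1]
  ],
  "squeeze": 20
}}

```text
time_s: 15.8
ee_pos: [0.4343, 0.3091, 0.1204]
eef_rot: [3.14, -0.001, 1.569]
force: [0.5, 0.9, 6.7]
grip_width: 0.0298
grip_force: 20.0
```

Request:
{"op": "jog_arm", "data": {
  "motion": [
    [0, 0, -0.001, 0, 0, 0, -1],
    [0, 0, -0.002, 0, 0, 0, -1],
    [0, 0, -0.003, 0, 0, 0, -1],
    [0, 0, -0.004, 0, 0, 0, -1],
    [0, 0, -0.005, 0, 0, 0, -1]
  ]
}}

```text
time_s: 16.3
ee_pos: [0.4336, 0.3087, 0.1347]
eef_rot: [-3.141, 0.0, 1.569]
force: [0.5, -0.2, -2.5]
grip_width: 0.0301
grip_force: 20.0
```

Request:
{"op": "jog_arm", "data": {
  "motion": [
    [0, 0, -0.005, 0, 0, 0, -1],
    [0, 0, -0.01, 0, 0, 0, -1],
    [0, 0, -0.01, 0, 0, 0, -1],
    [0, 0, -0.01, 0, 0, 0, -1],
    [0, 0, -0.015, 0, 0, 0, -1]
  ]
}}

```text
time_s: 16.8
ee_pos: [0.4336, 0.3086, 0.1851]
eef_rot: [-3.141, 0.0, 1.569]
force: [0.1, -0.6, -2.3]
grip_width: 0.0303
grip_force: 20.0
```

Request:
{"op": "jog_arm", "data": {
  "motion": [
    [0, 0, -0.02, 0, 0, 0, -1],
    [0, 0, -0.02, 0, 0, 0, -1],
    [0, 0, -0.02, 0, 0, 0, -1],
    [0, 0, -0.02, 0, 0, 0, -1],
    [0, 0, 0, 0, 0, 0, -1]
  ]
}}

```text
time_s: 17.3
ee_pos: [0.4344, 0.3092, 0.2676]
eef_rot: [3.138, -0.003, 1.569]
force: [-0.5, -0.7, -1.1]
grip_width: 0.0298
grip_force: 20.0
```

```bash
python3 -c "
from h import *
o=ctrl.get_obs();print(o['ee_pos'],o['eef_rot'],o['force'])
plan([.6105,.1525,.255],np.pi/2,.04)
a=snap('side','s8.png');a=cv2.imread('pics/s8.png')
w=snap('wrist','w8.png');w=cv2.imread('pics/w8.png')
cv2.imwrite('pics/c8.png',np.hstack([cv2.resize(a[120:360,180:380],(350,420)),cv2.resize(w,(440,420))]))"
```

```text
[0.43442551 0.30915283 0.26757332] [ 3.13795685e+00 -2.63093694e-03  1.56881260e+00] [-0.48096398 -0.71960239 -1.10077888]
[-0.0261, 0.0294, 0.0021, 0.001, -0.0, -0.0]
[-0.0261, 0.0294, 0.0021, 0.001, -0.0, -0.0]
[-0.0261, 0.0294, 0.0021, 0.001, -0.0, -0.0]
[-0.0261, 0.0294, 0.0021, 0.001, -0.0, -0.0]
[-0.0261, 0.0294, 0.0021, 0.001, -0.0, -0.0]
[-0.0261, 0.0294, 0.0021, 0.001, -0.0, -0.0]
6 rows
```

Request:
{"op": "jog_arm", "data": {
  "motion": [
    [-0.026, 0.0295, 0, 0.001, 0, 0, -1],
    [-0.026, 0.0295, 0, 0.001, 0, 0, -1],
    [-0.026, 0.0295, 0, 0.001, 0, 0, -1],
    [-0.026, 0.0295, 0, 0.001, 0, 0, -1],
    [-0.026, 0.0295, 0, 0, 0, 0, -1]
  ]
}}

```text
time_s: 17.9
ee_pos: [0.5817, 0.1771, 0.2626]
eef_rot: [-3.135, 0.0, 1.569]
force: [0.0, 0.4, -0.9]
grip_width: 0.0297
grip_force: 20.0
```

Request:
{"op": "jog_arm", "data": {
  "motion": [
    [-0.0265, 0.0285, 0, 0, 0, 0, -1],
    [0, 0, 0.02, 0, 0, 0, -1],
    [0, 0, 0.03, 0, 0, 0, -1],
    [0, 0, 0.03, 0, 0, 0, -1],
    [0, 0, 0, 0, 0, 0, -1]
  ]
}}

```text
time_s: 18.4
ee_pos: [0.607, 0.1514, 0.1785]
eef_rot: [-3.128, 0.002, 1.569]
force: [-0.9, 0.1, -1.1]
grip_width: 0.0298
grip_force: 20.0
```

```bash
python3 -c "
from h import *
o=ctrl.get_obs();print(o['ee_pos'],o['eef_rot'],o['force'])
plan([.6105,.1525,.145],np.pi/2,.04)
w=snap('top','t9.png');snap('side','s9.png')
w=cv2.imread('pics/s9.png');a=cv2.imread('pics/t9.png')
cv2.imwrite('pics/c9.png',np.hstack([cv2.resize(w[100:340,180:380],(350,420)),cv2.resize(a[150:290,150:350],(450,420))]))"
```

```text
[0.60700232 0.15138937 0.17853961] [-3.12832658e+00  1.64604881e-03  1.56863577e+00] [-0.86688205  0.13798732 -1.11113739]
[0.0012, 0.0039, 0.0335, -0.013, 0.002, -0.002]
1 rows
```

View pics/c9.png

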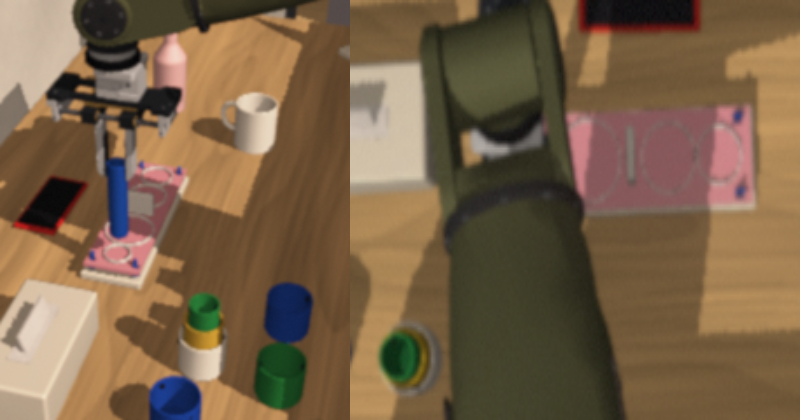

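Request:
{"op": "jog_arm", "data": {
  "motion": [
    [0.001, 0.004, 0.01, -0.013, 0.002, -0.001, -1],
    [0, 0, 0.015, 0, 0, 0, -1],
    [0, 0, 0.008, 0, 0, 0, -1],
    [0, 0, 0, 0, 0, 0, -1],
    [0, 0, 0, 0, 0, 0, -1]
  ]
}}

```text
time_s: 19.0
ee_pos: [0.6133, 0.153, 0.1513]
eef_rot: [3.133, -0.002, 1.57]
force: [-0.7, 0.0, -0.8]
grip_width: 0.0301
grip_force: 20.0
```

Request:
{"op": "jog_arm", "data": {
  "motion": [
    [0, 0, 0.002, 0, 0, 0, -1],
    [0, 0, 0.002, 0, 0, 0, -1],
    [0, 0, 0, 0, 0, 0, -1],
    [0, 0, 0, 0, 0, 0, -1]
  ]
}}

```text
time_s: 19.4
ee_pos: [0.6133, 0.1529, 0.147]
eef_rot: [3.133, -0.002, 1.57]
force: [-0.0, 0.5, -1.8]
grip_width: 0.0304
grip_force: 20.0
```

Request:
{"op": "jog_arm", "data": {
  "motion": [
    [0, -0.002, 0.003, 0.008, 0.002, 0, -1],
    [0, 0, 0.002, 0, 0, 0, -1],
    [0, 0, 0, 0, 0, 0, -1],
    [0, 0, 0, 0, 0, 0, -1]
  ]
}}

```text
time_s: 19.8
ee_pos: [0.6113, 0.153, 0.1419]
eef_rot: [3.141, -0.004, 1.57]
force: [0.2, -0.2, -1.3]
grip_width: 0.0304
grip_force: 20.0
```

Request:
{"op": "jog_arm", "data": {
  "motion": [
    [0, 0, 0.001, 0, 0, 0, -1],
    [0, 0, 0.001, 0, 0, 0, -1],
    [0, 0, 0, 0, 0, 0, -1]
  ]
}}

```text
time_s: 20.1
ee_pos: [0.6116, 0.1531, 0.1405]
eef_rot: [3.14, -0.004, 1.57]
force: [-0.2, 0.5, 3.0]
grip_width: 0.0305
grip_force: 20.0
```

Request:
{"op": "jog_arm", "data": {
  "motion": [
    [0, 0, -0.0005, 0, 0, 0, 0],
    [0, 0, 0, 0, 0, 0, 0],
    [0, 0, 0, 0, 0, 0, 0],
    [0, 0, -0.01, 0, 0, 0, 0],
    [0, 0, -0.03, 0, 0, 0, 0.3]
  ]
}}

```text
time_s: 20.6
ee_pos: [0.6102, 0.1526, 0.1788]
eef_rot: [-3.137, -0.003, 1.57]
force: [-0.3, 0.5, -0.1]
grip_width: 0.0521
grip_force: 0.0
```

Request:
{"op": "jog_arm", "data": {
  "motion": [
    [0, 0, -0.035, 0, 0, 0, 0.5],
    [0, 0, -0.04, 0, 0, 0, 0.5],
    [0, 0, -0.02, 0, 0, 0, 0.5],
    [0, 0, 0, 0, 0, 0, 0.5]
  ]
}}

```text
time_s: 21.0
ee_pos: [0.612, 0.1525, 0.2795]
eef_rot: [3.135, -0.005, 1.57]
force: [0.2, 0.8, -0.8]
grip_width: 0.0701
grip_force: 0.0
```

```bash
python3 -c "
from h import *
o=ctrl.get_obs();print(o['ee_pos'],o['eef_rot'],o['force'])
a=snap('top','t10.png');a=cv2.imread('pics/t10.png')
snap('wrist','w10.png')
print(proj('top',[[.434,.305,.116]]),cen(a,proj('top',[[.434,.3055,.116]])[0],9,lambda w:w[...,1]-w[...,2]))
plan([.4345,.309,.22],np.pi/2,.04)"
```

```text
[0.61200481 0.15253665 0.27952181] [ 3.13518926 -0.0051587   1.56981176] [ 0.16204486  0.84962804 -0.84371079]
[[172.32194264 268.57338099]] (np.float64(175.0873882820258), np.float64(268.97964250248265))
[0.0223, -0.0253, 0.008, 0.0, -0.001, -0.0]
[0.0223, -0.0253, 0.0079, 0.0, -0.001, -0.0]
[0.0223, -0.0252, 0.0079, 0.0, -0.001, -0.0]
[0.0223, -0.0252, 0.0079, 0.0, -0.001, -0.0]
[0.0223, -0.0252, 0.0079, 0.0, -0.001, -0.0]
[0.0224, -0.0252, 0.0079, 0.0, -0.001, -0.0]
[0.0224, -0.0252, 0.0079, 0.0, -0.001, -0.0]
7 rows
```

Request:
{"op": "jog_arm", "data": {
  "motion": [
    [0.0315, -0.0355, 0, 0, -0.001, 0, 0.5],
    [0.0315, -0.0355, 0, 0, -0.001, 0, 0.5],
    [0.031, -0.0355, 0, 0, -0.001, 0, 0.5],
    [0.031, -0.0355, 0, 0, -0.001, 0, 0.5],
    [0.0315, -0.0355, 0, 0, -0.001, 0, 0.5]
  ]
}}

```text
time_s: 21.6
ee_pos: [0.4319, 0.3097, 0.2741]
eef_rot: [-3.14, 0.002, 1.57]
force: [0.9, 1.3, 0.2]
grip_width: 0.0704
grip_force: 0.0
```

Request:
{"op": "jog_arm", "data": {
  "motion": [
    [0, 0, 0.04, 0, 0, 0, 0.5],
    [0, 0, 0.04, 0, 0, 0, 0.5],
    [0, 0, 0.04, 0, 0, 0, 0.5],
    [0, 0, 0, 0, 0, 0, 0.5],
    [0, 0, 0, 0, 0, 0, 0.5]
  ]
}}

```text
time_s: 22.1
ee_pos: [0.4339, 0.3089, 0.1559]
eef_rot: [-3.141, 0.002, 1.57]
force: [0.8, 0.2, 1.2]
grip_width: 0.0702
grip_force: 0.0
```

```bash
python3 -c "
from h import *
plan([.4345,.309,.092],np.pi/2,.04)
a=snap('side','s11.png');a=cv2.imread('pics/s11.png');s0=cv2.imread('pics/s9.png')
p=proj('side',[[.6115,.1525,z] for z in (.05,.10,.15)]);print(p,[a[int(v),int(u)].tolist() for u,v in p])"
```

```text
[0.0001, 0.0003, 0.0319, -0.0, 0.001, -0.001]
[0.0001, 0.0003, 0.0319, -0.0, 0.001, -0.001]
2 rows
[[246.47955746 239.46947569]
 [246.02763572 224.86915172]
 [245.55448472 209.58297013]] [[131, 60, 27], [132, 60, 26], [83, 39, 18]]
```

Slim stands upright in its well (blue along its whole axis in the side view). Now the small pot.

Request:
{"op": "jog_arm", "data": {
  "motion": [
    [0, 0, 0.032, 0, 0, 0, 0.4],
    [0, 0, 0.032, 0, 0, 0, 0.4],
    [0, 0, 0, 0, 0, 0, 0.2],
    [0, 0, 0, 0, 0, 0, 0.2]
  ]
}}

```text
time_s: 22.55
ee_pos: [0.4348, 0.3094, 0.0937]
eef_rot: [3.14, -0.0, 1.57]
force: [0.4, 1.3, 0.5]
grip_width: 0.0569
grip_force: 0.0
```

Request:
{"op": "jog_arm", "data": {
  "motion": [
    [0, 0, 0, 0, 0, 0, -1],
    [0, 0, 0, 0, 0, 0, -1],
    [0, 0, 0, 0, 0, 0, -1],
    [0, 0, 0, 0, 0, 0, -1],
    [0, 0, 0, 0, 0, 0, -1]
  ]
}}

```text
time_s: 23.05
ee_pos: [0.4349, 0.3094, 0.0934]
eef_rot: [3.138, -0.001, 1.57]
force: [0.4, 0.3, 7.4]
grip_width: 0.0421
grip_force: 20.0
```

Request:
{"op": "jog_arm", "data": {
  "motion": [
    [0, 0, -0.001, 0, 0, 0, -1],
    [0, 0, -0.002, 0, 0, 0, -1],
    [0, 0, -0.003, 0, 0, 0, -1],
    [0, 0, -0.004, 0, 0, 0, -1],
    [0, 0, -0.005, 0, 0, 0, -1]
  ]
}}

```text
time_s: 23.55
ee_pos: [0.4339, 0.3089, 0.1069]
eef_rot: [3.141, 0.001, 1.57]
force: [1.0, 1.1, -3.7]
grip_width: 0.0421
grip_force: 20.0
```

Request:
{"op": "jog_arm", "data": {
  "motion": [
    [0, 0, -0.005, 0, 0, 0, -1],
    [0, 0, -0.01, 0, 0, 0, -1],
    [0, 0, -0.01, 0, 0, 0, -1],
    [0, 0, -0.01, 0, 0, 0, -1],
    [0, 0, -0.015, 0, 0, 0, -1]
  ]
}}

```text
time_s: 24.05
ee_pos: [0.4338, 0.3089, 0.1574]
eef_rot: [3.141, 0.001, 1.57]
force: [0.3, 0.3, -2.9]
grip_width: 0.0423
grip_force: 20.0
```

Request:
{"op": "jog_arm", "data": {
  "motion": [
    [0, 0, -0.03, 0, 0, 0, -1],
    [0, 0, -0.03, 0, 0, 0, -1],
    [0, 0, -0.03, 0, 0, 0, -1],
    [0, 0, -0.03, 0, 0, 0, -1],
    [0, 0, 0, 0, 0, 0, -1]
  ]
}}

```text
time_s: 24.55
ee_pos: [0.4347, 0.3096, 0.2813]
eef_rot: [3.135, -0.003, 1.57]
force: [-0.9, -0.2, -1.7]
grip_width: 0.0421
grip_force: 20.0
```

```bash
python3 -c "
from h import *
o=ctrl.get_obs();print(o['ee_pos'],o['eef_rot'],o['force'])
plan([.6125,-.0695,.27],np.pi/2,.045)
a=snap('side','s12.png');a=cv2.imread('pics/s12.png')
p=proj('side',[[.4345,.309,z] for z in (.03,.075,.10,.2)]);print(p,[a[int(v),int(u)].tolist() for u,v in p])"
```

```text
[0.43466819 0.30964121 0.28134945] [ 3.13532632e+00 -2.67088967e-03  1.56992216e+00] [-0.88893642 -0.23660023 -1.70128828]
[-0.0379, 0.0178, 0.0011, 0.001, -0.0, -0.0]
[-0.0379, 0.0178, 0.0011, 0.001, -0.0, -0.0]
[-0.0379, 0.0178, 0.0011, 0.001, -0.0, -0.0]
[-0.0379, 0.0178, 0.0011, 0.001, -0.0, -0.0]
[-0.0379, 0.0178, 0.0011, 0.001, -0.0, -0.0]
[-0.0379, 0.0178, 0.0011, 0.001, -0.0, -0.0]
[-0.0379, 0.0178, 0.0011, 0.001, -0.0, -0.0]
[-0.0379, 0.0178, 0.0011, 0.001, -0.0, -0.0]
[-0.0379, 0.0178, 0.0011, 0.001, -0.0, -0.0]
[-0.0379, 0.0178, 0.0011, 0.001, -0.0, -0.0]
10 rows
[[295.47901413 298.77436011]
 [296.16359673 285.29822354]
 [296.55792172 277.53586222]
 [298.24466897 244.33192647]] [[41, 129, 177], [29, 94, 130], [45, 139, 188], [46, 105, 35]]
```

Request:
{"op": "jog_arm", "data": {
  "motion": [
    [-0.038, 0.018, 0, 0.001, 0, 0, -1],
    [-0.038, 0.018, 0, 0.001, 0, 0, -1],
    [-0.038, 0.018, 0, 0.001, 0, 0, -1],
    [-0.038, 0.018, 0, 0.001, 0, 0, -1],
    [-0.038, 0.018, 0, 0.001, 0, 0, -1]
  ]
}}

```text
time_s: 25.1
ee_pos: [0.5237, 0.1173, 0.2754]
eef_rot: [-3.135, 0.001, 1.57]
force: [0.6, 0.5, -2.3]
grip_width: 0.0418
grip_force: 20.0
```

Request:
{"op": "jog_arm", "data": {
  "motion": [
    [-0.038, 0.018, 0, 0, 0, 0, -1],
    [-0.038, 0.018, 0, 0, 0, 0, -1],
    [-0.038, 0.018, 0, 0, 0, 0, -1],
    [-0.038, 0.018, 0, 0, 0, 0, -1],
    [-0.037, 0.016, 0, 0, 0, 0, -1]
  ]
}}

```text
time_s: 25.6
ee_pos: [0.6116, -0.0718, 0.2748]
eef_rot: [-3.135, 0.0, 1.57]
force: [1.1, 1.0, -1.8]
grip_width: 0.0421
grip_force: 20.0
```

Request:
{"op": "jog_arm", "data": {
  "motion": [
    [0, 0, 0.03, 0, 0, 0, -1],
    [0, 0, 0.04, 0, 0, 0, -1],
    [0, 0, 0.04, 0, 0, 0, -1],
    [0, 0, 0.02, 0, 0, 0, -1],
    [0, 0, 0, 0, 0, 0, -1]
  ]
}}

```text
time_s: 26.1
ee_pos: [0.6088, -0.0699, 0.1421]
eef_rot: [-3.129, -0.0, 1.57]
force: [-0.6, 0.3, -2.1]
grip_width: 0.0415
grip_force: 20.0
```

```bash
python3 -c "
from h import *
o=ctrl.get_obs();print(o['ee_pos'],o['eef_rot'],o['force'])
plan([.6125,-.0695,.122],np.pi/2,.04)"
```

```text
[ 0.60884389 -0.06985207  0.14205301] [-3.12947548e+00 -3.94177402e-04  1.56975083e+00] [-0.64387151  0.28082924 -2.11844818]
[0.0003, 0.0039, 0.02, -0.012, -0.0, -0.001]
1 rows
```

Request:
{"op": "jog_arm", "data": {
  "motion": [
    [0, 0.002, 0.01, -0.007, 0, 0, -1],
    [0, 0, 0.008, 0, 0, 0, -1],
    [0, 0, 0, 0, 0, 0, -1],
    [0, 0, 0, 0, 0, 0, -1]
  ]
}}

```text
time_s: 26.5
ee_pos: [0.6131, -0.0703, 0.129]
eef_rot: [3.139, 0.001, 1.57]
force: [-0.5, 0.1, -1.6]
grip_width: 0.0416
grip_force: 20.0
```

Request:
{"op": "jog_arm", "data": {
  "motion": [
    [0, 0, 0.002, 0, 0, 0, -1],
    [0, 0, 0.001, 0, 0, 0, -1],
    [0, 0, 0.001, 0, 0, 0, -1],
    [0, 0, 0, 0, 0, 0, -1]
  ]
}}

```text
time_s: 26.9
ee_pos: [0.6129, -0.0702, 0.1244]
eef_rot: [3.139, 0.001, 1.57]
force: [-0.3, -0.3, -2.0]
grip_width: 0.0422
grip_force: 20.0
```

Request:
{"op": "jog_arm", "data": {
  "motion": [
    [0, 0, 0.003, 0.002, 0, 0, -1],
    [0, 0, 0.002, 0, 0, 0, -1],
    [0, 0, 0, 0, 0, 0, -1],
    [0, 0, 0, 0, 0, 0, -1]
  ]
}}

```text
time_s: 27.3
ee_pos: [0.6129, -0.0702, 0.1194]
eef_rot: [3.141, 0.001, 1.57]
force: [0.1, 0.3, -2.3]
grip_width: 0.042
grip_force: 20.0
```

Request:
{"op": "jog_arm", "data": {
  "motion": [
    [0, 0, 0.001, 0, 0, 0, -1],
    [0, 0, 0.001, 0, 0, 0, -1],
    [0, 0, 0, 0, 0, 0, -1]
  ]
}}

```text
time_s: 27.6
ee_pos: [0.613, -0.0702, 0.1176]
eef_rot: [3.141, 0.001, 1.57]
force: [0.6, -0.1, -2.2]
grip_width: 0.042
grip_force: 20.0
```

Request:
{"op": "jog_arm", "data": {
  "motion": [
    [0, 0, 0.001, 0, 0, 0, -1],
    [0, 0, 0, 0, 0, 0, -1],
    [0, 0, 0, 0, 0, 0, -1]
  ]
}}

```text
time_s: 27.9
ee_pos: [0.6132, -0.0702, 0.1174]
eef_rot: [3.14, 0.001, 1.57]
force: [-2.1, 1.2, 5.7]
grip_width: 0.0418
grip_force: 20.0
```

Request:
{"op": "jog_arm", "data": {
  "motion": [
    [0, 0, 0.0005, 0, 0, 0, -1],
    [0, 0, 0, 0, 0, 0, -1]
  ]
}}

```text
time_s: 28.1
ee_pos: [0.6133, -0.0702, 0.1174]
eef_rot: [3.14, 0.001, 1.57]
force: [-3.5, 1.5, 9.4]
grip_width: 0.0421
grip_force: 20.0
```

Request:
{"op": "jog_arm", "data": {
  "motion": [
    [0, 0, -0.001, 0, 0, 0, 0.3],
    [0, 0, 0, 0, 0, 0, 0.3],
    [0, 0, 0, 0, 0, 0, 0.3],
    [0, 0, -0.02, 0, 0, 0, 0.3],
    [0, 0, -0.03, 0, 0, 0, 0.6]
  ]
}}

```text
time_s: 28.6
ee_pos: [0.6121, -0.0701, 0.1658]
eef_rot: [-3.139, 0.0, 1.57]
force: [0.1, -0.2, -0.4]
grip_width: 0.066
grip_force: 0.0
```

Request:
{"op": "jog_arm", "data": {
  "motion": [
    [0, 0, -0.04, 0, 0, 0, 0.8],
    [0, 0, -0.04, 0, 0, 0, 0.8],
    [0, 0, -0.03, 0, 0, 0, 0.8],
    [0.038, -0.018, 0, 0, 0, 0, 0.8],
    [0.038, -0.018, 0, 0, 0, 0, 0.8]
  ]
}}

```text
time_s: 29.1
ee_pos: [0.5766, 0.0062, 0.2772]
eef_rot: [3.14, 0.001, 1.568]
force: [-0.1, -0.0, -0.6]
grip_width: 0.0848
grip_force: 0.0
```

Request:
{"op": "jog_arm", "data": {
  "motion": [
    [0.038, -0.018, 0, 0, 0, 0, 0.8],
    [0.038, -0.018, 0, 0, 0, 0, 0.8],
    [0.038, -0.018, 0, 0, 0, 0, 0.8],
    [0.038, -0.018, 0, 0, 0, 0, 0.8],
    [0.038, -0.018, 0, 0, 0, 0, 0.8]
  ]
}}

```text
time_s: 29.6
ee_pos: [0.4862, 0.1974, 0.2767]
eef_rot: [3.141, 0.001, 1.57]
force: [-0.7, -0.6, -0.1]
grip_width: 0.0845
grip_force: 0.0
```

Request:
{"op": "jog_arm", "data": {
  "motion": [
    [0.038, -0.018, 0, 0, 0, 0, 0.8],
    [0.038, -0.018, 0, 0, 0, 0, 0.8],
    [0.037, -0.017, 0, 0, 0, 0, 0.8],
    [0, 0, 0.03, 0, 0, 0, 0.8],
    [0, 0, 0, 0, 0, 0, 0.8]
  ]
}}

```text
time_s: 30.1
ee_pos: [0.4328, 0.3092, 0.2434]
eef_rot: [-3.138, 0.004, 1.572]
force: [0.5, 0.4, -0.5]
grip_width: 0.0844
grip_force: 0.0
```

```bash
python3 -c "
from h import *
plan([.4345,.309,.065],np.pi/2,.04)
a=snap('side','s13.png');a=cv2.imread('pics/s13.png')
p=proj('side',[[.6125,-.0695,z] for z in (.05,.09,.12)]);print(p,[a[int(v),int(u)].tolist() for u,v in p])
p=proj('side',[[.4345,.309,z] for z in (.0,.02,.08,.10)]);print(p,[a[int(v),int(u)].tolist() for u,v in p])"
```

```text
[0.0001, 0.0005, 0.0357, -0.001, 0.001, 0.0]
[0.0001, 0.0005, 0.0357, -0.001, 0.001, 0.0]
[0.0, 0.0004, 0.0357, -0.001, 0.001, 0.0]
[0.0, 0.0004, 0.0357, -0.001, 0.001, 0.0]
[-0.0, 0.0004, 0.0357, -0.001, 0.001, 0.0]
5 rows
[[269.35355875 195.80216587]
 [269.40464046 184.88553022]
 [269.44404138 176.46518798]] [[33, 72, 26], [31, 29, 29], [33, 32, 34]]
[[295.03972801 307.42178977]
 [295.33110742 301.68593146]
 [296.24164083 283.76191076]
 [296.55792172 277.53586222]] [[165, 187, 209], [172, 196, 217], [31, 102, 142], [44, 138, 187]]
```

Request:
{"op": "jog_arm", "data": {
  "motion": [
    [0, 0, 0.036, 0, 0, 0, 0.8],
    [0, 0, 0.036, 0, 0, 0, 0.8],
    [0, 0.001, 0.036, 0, 0, 0, 0.8],
    [0, 0, 0.036, 0, 0, 0, 0.8],
    [0, 0, 0.033, 0, 0, 0, 0.8]
  ]
}}

```text
time_s: 30.65
ee_pos: [0.4364, 0.3083, 0.0694]
eef_rot: [3.14, 0.0, 1.568]
force: [0.5, 0.7, 0.6]
grip_width: 0.0845
grip_force: 0.0
```

Request:
{"op": "jog_arm", "data": {
  "motion": [
    [0, 0, 0, 0, 0, 0, 0.5],
    [0, 0, 0, 0, 0, 0, 0],
    [0, 0, 0, 0, 0, 0, -1],
    [0, 0, 0, 0, 0, 0, -1],
    [0, 0, 0, 0, 0, 0, -1]
  ]
}}

```text
time_s: 31.15
ee_pos: [0.436, 0.3093, 0.0713]
eef_rot: [3.139, -0.0, 1.57]
force: [-2.3, -1.3, 8.7]
grip_width: 0.0538
grip_force: 20.0
```

Request:
{"op": "jog_arm", "data": {
  "motion": [
    [0, 0, 0, 0, 0, 0, -1],
    [0, 0, 0, 0, 0, 0, -1],
    [0, 0, 0, 0, 0, 0, -1]
  ]
}}

```text
time_s: 31.45
ee_pos: [0.436, 0.3093, 0.0713]
eef_rot: [3.139, -0.0, 1.57]
force: [-1.1, -0.9, 7.0]
grip_width: 0.0537
grip_force: 20.0
```

Request:
{"op": "jog_arm", "data": {
  "motion": [
    [0, 0, -0.001, 0, 0, 0, -1],
    [0, 0, -0.002, 0, 0, 0, -1],
    [0, 0, -0.003, 0, 0, 0, -1],
    [0, 0, -0.004, 0, 0, 0, -1],
    [0, 0, -0.005, 0, 0, 0, -1]
  ],
  "squeeze": 25
}}

```text
time_s: 31.95
ee_pos: [0.4353, 0.3089, 0.0848]
eef_rot: [3.141, 0.001, 1.57]
force: [1.3, 0.1, -3.2]
grip_width: 0.0541
grip_force: 25.0
```

Request:
{"op": "jog_arm", "data": {
  "motion": [
    [0, 0, -0.005, 0, 0, 0, -1],
    [0, 0, -0.01, 0, 0, 0, -1],
    [0, 0, -0.01, 0, 0, 0, -1],
    [0, 0, -0.01, 0, 0, 0, -1],
    [0, 0, -0.015, 0, 0, 0, -1]
  ]
}}

```text
time_s: 32.45
ee_pos: [0.435, 0.3088, 0.1352]
eef_rot: [-3.141, 0.001, 1.57]
force: [-1.1, 0.7, -2.7]
grip_width: 0.0539
grip_force: 25.0
```

Request:
{"op": "jog_arm", "data": {
  "motion": [
    [0, 0, -0.03, 0, 0, 0, -1],
    [0, 0, -0.04, 0, 0, 0, -1],
    [0, 0, -0.04, 0, 0, 0, -1],
    [0, 0, -0.03, 0, 0, 0, -1],
    [0, 0, 0, 0, 0, 0, -1]
  ]
}}

```text
time_s: 32.95
ee_pos: [0.4361, 0.3097, 0.2794]
eef_rot: [3.135, -0.003, 1.57]
force: [0.3, 0.5, -2.5]
grip_width: 0.0536
grip_force: 25.0
```

```bash
python3 -c "
from h import *
o=ctrl.get_obs();print(o['ee_pos'],o['eef_rot'],o['force'])
plan([.612,-.0075,.27],np.pi/2,.045)
a=snap('side','s14.png');a=cv2.imread('pics/s14.png')
p=proj('side',[[.4345,.309,z] for z in (.0,.02,.08,.10)]);print(p,[a[int(v),int(u)].tolist() for u,v in p])"
```

```text
[0.43605923 0.30965711 0.27940043] [ 3.13486100e+00 -2.95019908e-03  1.56988315e+00] [ 0.30750973  0.51800712 -2.45951822]
[-0.0352, 0.0196, 0.0011, 0.001, -0.0, -0.0]
[-0.0352, 0.0196, 0.0011, 0.001, -0.0, -0.0]
[-0.0352, 0.0196, 0.0011, 0.001, -0.0, -0.0]
[-0.0352, 0.0196, 0.0011, 0.001, -0.0, -0.0]
[-0.0352, 0.0196, 0.0011, 0.001, -0.0, -0.0]
[-0.0352, 0.0196, 0.0011, 0.001, -0.0, -0.0]
[-0.0352, 0.0196, 0.0011, 0.001, -0.0, -0.0]
[-0.0352, 0.0196, 0.0011, 0.001, -0.0, -0.0]
[-0.0352, 0.0196, 0.001, 0.001, -0.0, -0.0]
9 rows
[[295.03972801 307.42178977]
 [295.33110742 301.68593146]
 [296.24164083 283.76191076]
 [296.55792172 277.53586222]] [[166, 188, 209], [173, 196, 217], [123, 139, 157], [47, 76, 105]]
```

Request:
{"op": "jog_arm", "data": {
  "motion": [
    [-0.035, 0.0195, 0, 0.001, 0, 0, -1],
    [-0.035, 0.0195, 0, 0.001, 0, 0, -1],
    [-0.035, 0.0195, 0, 0.001, 0, 0, -1],
    [-0.035, 0.0195, 0, 0.001, 0, 0, -1],
    [-0.035, 0.0195, 0, 0.001, 0, 0, -1]
  ]
}}

```text
time_s: 33.5
ee_pos: [0.5325, 0.1324, 0.2727]
eef_rot: [-3.134, 0.001, 1.57]
force: [0.1, 1.0, -3.0]
grip_width: 0.0538
grip_force: 25.0
```

Request:
{"op": "jog_arm", "data": {
  "motion": [
    [-0.035, 0.0195, 0, 0, 0, 0, -1],
    [-0.035, 0.0195, 0, 0, 0, 0, -1],
    [-0.036, 0.0195, 0, 0, 0, 0, -1],
    [-0.036, 0.0195, 0, 0, 0, 0, -1],
    [0, 0, 0.02, 0, 0, 0, -1]
  ]
}}

```text
time_s: 34.0
ee_pos: [0.6117, -0.0122, 0.2536]
eef_rot: [-3.138, 0.002, 1.566]
force: [-0.4, -0.0, -2.6]
grip_width: 0.054
grip_force: 25.0
```

Request:
{"op": "jog_arm", "data": {
  "motion": [
    [0, 0, 0.03, 0, 0, 0, -1],
    [0, 0, 0.04, 0, 0, 0, -1],
    [0, 0, 0.04, 0, 0, 0, -1],
    [0, 0, 0.025, -0.005, 0, 0, -1],
    [0, 0, 0, 0, 0, 0, -1]
  ]
}}

```text
time_s: 34.5
ee_pos: [0.6069, -0.0081, 0.114]
eef_rot: [-3.133, 0.0, 1.57]
force: [0.9, 0.8, -3.4]
grip_width: 0.0539
grip_force: 25.0
```

```bash
python3 -c "
from h import *
o=ctrl.get_obs();print(o['ee_pos'],o['eef_rot'],o['force'])
plan([.612,-.0075,.103],np.pi/2,.04)"
```

```text
[ 0.60693116 -0.00806555  0.11404064] [-3.13300383e+00  2.92713312e-04  1.56976364e+00] [ 0.92395351  0.78564218 -3.406948  ]
[0.0006, 0.0052, 0.011, -0.009, 0.0, -0.001]
1 rows
```

Request:
{"op": "jog_arm", "data": {
  "motion": [
    [0, 0.003, 0.003, -0.005, 0, 0, -1],
    [0, 0, 0, 0, 0, 0, -1],
    [0, 0, 0, 0, 0, 0, -1]
  ]
}}

```text
time_s: 34.8
ee_pos: [0.6133, -0.0083, 0.1176]
eef_rot: [3.134, 0.001, 1.57]
force: [0.7, -0.5, -3.4]
grip_width: 0.0539
grip_force: 25.0
```

Request:
{"op": "jog_arm", "data": {
  "motion": [
    [0, 0, 0.002, 0, 0, 0, -1],
    [0, 0, 0.002, 0, 0, 0, -1],
    [0, 0, 0.001, 0, 0, 0, -1],
    [0, 0, 0, 0, 0, 0, -1]
  ]
}}

```text
time_s: 35.2
ee_pos: [0.6127, -0.0082, 0.1112]
eef_rot: [3.136, 0.001, 1.57]
force: [-0.1, 0.4, -3.4]
grip_width: 0.0538
grip_force: 25.0
```

Request:
{"op": "jog_arm", "data": {
  "motion": [
    [0.0005, 0, 0.004, 0.005, 0, 0, -1],
    [0, 0, 0.004, 0, 0, 0, -1],
    [0, 0, 0.002, 0, 0, 0, -1],
    [0, 0, 0, 0, 0, 0, -1]
  ]
}}

```text
time_s: 35.6
ee_pos: [0.6126, -0.0077, 0.1008]
eef_rot: [-3.141, 0.001, 1.57]
force: [0.1, -0.5, -3.4]
grip_width: 0.054
grip_force: 25.0
```

Request:
{"op": "jog_arm", "data": {
  "motion": [
    [0, 0, 0.001, 0, 0, 0, -1],
    [0, 0, 0, 0, 0, 0, -1],
    [0, 0, 0, 0, 0, 0, -1]
  ]
}}

```text
time_s: 35.9
ee_pos: [0.6128, -0.0078, 0.1005]
eef_rot: [3.141, 0.001, 1.57]
force: [-0.2, 0.3, -2.8]
grip_width: 0.054
grip_force: 25.0
```

Request:
{"op": "jog_arm", "data": {
  "motion": [
    [0, 0, 0.0005, 0, 0, 0, -1],
    [0, 0, 0, 0, 0, 0, -1],
    [0, 0, 0, 0, 0, 0, -1]
  ]
}}

```text
time_s: 36.2
ee_pos: [0.6128, -0.0077, 0.0998]
eef_rot: [3.141, 0.001, 1.57]
force: [-0.3, -0.4, -2.9]
grip_width: 0.0537
grip_force: 25.0
```

Request:
{"op": "jog_arm", "data": {
  "motion": [
    [0, 0, 0.0007, 0, 0, 0, -1],
    [0, 0, 0, 0, 0, 0, -1],
    [0, 0, 0, 0, 0, 0, -1]
  ]
}}

```text
time_s: 36.5
ee_pos: [0.6129, -0.0078, 0.0995]
eef_rot: [3.141, 0.001, 1.57]
force: [-2.1, -1.5, 3.3]
grip_width: 0.0541
grip_force: 25.0
```

Request:
{"op": "jog_arm", "data": {
  "motion": [
    [0, 0, 0.0007, 0, 0, 0, -1],
    [0, 0, 0, 0, 0, 0, -1],
    [0, 0, 0, 0, 0, 0, -1]
  ]
}}

```text
time_s: 36.8
ee_pos: [0.6129, -0.0079, 0.0994]
eef_rot: [3.14, 0.001, 1.57]
force: [-4.9, -1.1, 9.2]
grip_width: 0.0537
grip_force: 25.0
```

Request:
{"op": "jog_arm", "data": {
  "motion": [
    [0, 0, -0.001, 0, 0, 0, 0.7],
    [0, 0, 0, 0, 0, 0, 0.7],
    [0, 0, 0, 0, 0, 0, 0.7],
    [0, 0, -0.02, 0, 0, 0, 0.7],
    [0, 0, -0.03, 0, 0, 0, 1]
  ]
}}

```text
time_s: 37.3
ee_pos: [0.6119, -0.0076, 0.1483]
eef_rot: [-3.139, 0.001, 1.57]
force: [0.1, 0.2, 0.2]
grip_width: 0.0848
grip_force: 0.0
```

Request:
{"op": "jog_arm", "data": {
  "motion": [
    [0, 0, -0.04, 0, 0, 0, 1],
    [0, 0, -0.045, 0, 0, 0, 1],
    [0, 0, -0.045, 0, 0, 0, 1],
    [0.035, -0.0195, 0, 0, 0, 0, 1],
    [0.035, -0.0195, 0, 0, 0, 0, 1]
  ]
}}

```text
time_s: 37.8
ee_pos: [0.5736, 0.0628, 0.2803]
eef_rot: [3.139, 0.001, 1.568]
force: [0.3, -0.1, -0.5]
grip_width: 0.0939
grip_force: 0.0
```

Request:
{"op": "jog_arm", "data": {
  "motion": [
    [0.035, -0.0195, 0, 0, 0, 0, 1],
    [0.035, -0.0195, 0, 0, 0, 0, 1],
    [0.035, -0.0195, 0, 0, 0, 0, 1],
    [0.035, -0.0195, 0, 0, 0, 0, 1],
    [0.035, -0.0195, 0, 0, 0, 0, 1]
  ]
}}

```text
time_s: 38.3
ee_pos: [0.4755, 0.2388, 0.2791]
eef_rot: [3.141, 0.001, 1.57]
force: [0.6, 0.4, 0.4]
grip_width: 0.094
grip_force: 0.0
```

Request:
{"op": "jog_arm", "data": {
  "motion": [
    [0.036, -0.02, 0, 0, 0, 0, 1],
    [0.036, -0.02, 0, 0, 0, 0, 1],
    [0, 0, 0.04, 0, 0, 0, 1],
    [0, 0, 0.04, 0, 0, 0, 1],
    [0, 0, 0, 0, 0, 0, 1]
  ]
}}

```text
time_s: 38.8
ee_pos: [0.4346, 0.3087, 0.1946]
eef_rot: [-3.135, 0.005, 1.57]
force: [0.1, 0.3, 0.2]
grip_width: 0.0939
grip_force: 0.0
```

```bash
python3 -c "
from h import *
print(ctrl.get_obs()['ee_pos']);plan([.4345,.309,.037],np.pi/2,.04)
a=snap('side','s15.png');a=cv2.imread('pics/s15.png')
for x,y,h in((.6115,.1525,.164),(.612,-.0075,.116),(.6125,-.0695,.14)):
  p=proj('side',[[x,y,z] for z in (.04,.06,h-.03)]);print(p.round(),[a[int(v),int(u)].tolist() for u,v in p])"
```

```text
[0.43461638 0.30869385 0.19457961]
[0.0003, 0.0002, 0.0394, -0.002, 0.001, -0.0]
[0.0002, 0.0002, 0.0394, -0.002, 0.001, -0.0]
[0.0002, 0.0001, 0.0394, -0.002, 0.001, -0.0]
[0.0001, 0.0, 0.0394, -0.002, 0.001, -0.0]
4 rows
[[247. 242.]
 [246. 237.]
 [246. 215.]] [[131, 60, 27], [131, 60, 26], [125, 57, 25]]
[[264. 210.]
 [264. 204.]
 [264. 197.]] [[54, 60, 66], [75, 79, 86], [28, 27, 29]]
[[269. 198.]
 [269. 193.]
 [269. 179.]] [[30, 29, 30], [22, 21, 21], [27, 60, 21]]
```

Request:
{"op": "jog_arm", "data": {
  "motion": [
    [0, 0, 0.039, -0.001, 0, 0, 1],
    [0, 0, 0.039, -0.001, 0, 0, 1],
    [0, 0, 0.039, 0, 0, 0, 1],
    [0, 0, 0.037, 0, 0, 0, 1],
    [0, 0, 0, 0, 0, 0, 1]
  ]
}}

```text
time_s: 39.35
ee_pos: [0.4362, 0.3086, 0.0433]
eef_rot: [-3.14, 0.003, 1.569]
force: [-0.0, -0.2, -0.5]
grip_width: 0.0939
grip_force: 0.0
```

Request:
{"op": "jog_arm", "data": {
  "motion": [
    [0, 0, 0, 0, 0, 0, -1],
    [0, 0, 0, 0, 0, 0, -1],
    [0, 0, 0, 0, 0, 0, -1],
    [0, 0, 0, 0, 0, 0, -1],
    [0, 0, 0, 0, 0, 0, -1]
  ]
}}

```text
time_s: 39.85
ee_pos: [0.4372, 0.3097, 0.0466]
eef_rot: [3.138, -0.0, 1.57]
force: [-3.9, -2.0, 9.5]
grip_width: 0.0666
grip_force: 25.0
```

Request:
{"op": "jog_arm", "data": {
  "motion": [
    [0, 0, 0, 0, 0, 0, -1],
    [0, 0, 0, 0, 0, 0, -1],
    [0, 0, 0, 0, 0, 0, -1]
  ]
}}

```text
time_s: 40.15
ee_pos: [0.4372, 0.3098, 0.0466]
eef_rot: [3.138, -0.0, 1.57]
force: [-4.5, -0.8, 9.8]
grip_width: 0.0661
grip_force: 25.0
```

Request:
{"op": "jog_arm", "data": {
  "motion": [
    [0, 0, -0.005, 0, 0, 0, -1],
    [0, 0, -0.01, 0, 0, 0, -1],
    [0, 0, -0.03, 0, 0, 0, -1],
    [0, 0, -0.04, 0, 0, 0, -1],
    [0, 0, -0.04, 0, 0, 0, -1]
  ],
  "squeeze": 30
}}

```text
time_s: 40.65
ee_pos: [0.4361, 0.3092, 0.172]
eef_rot: [3.14, 0.001, 1.57]
force: [1.0, 0.8, -4.8]
grip_width: 0.0659
grip_force: 30.0
```

Request:
{"op": "jog_arm", "data": {
  "motion": [
    [0, 0, -0.04, 0, 0, 0, -1],
    [0, 0, -0.04, 0, 0, 0, -1],
    [0, 0, -0.02, 0, 0, 0, -1],
    [0, 0, 0, 0, 0, 0, -1]
  ]
}}

```text
time_s: 41.05
ee_pos: [0.4368, 0.3099, 0.2735]
eef_rot: [3.134, -0.002, 1.57]
force: [0.1, 1.0, -3.7]
grip_width: 0.0656
grip_force: 30.0
```

```bash
python3 -c "
from h import *
o=ctrl.get_obs();print(o['ee_pos'],o['eef_rot'],o['force'],o['grip_width'])
plan([.611,.0905,.26],np.pi/2,.045)"
```

```text
[0.4367932 0.309916  0.2734701] [ 3.13443398e+00 -1.87586909e-03  1.56982959e+00] [ 0.06480342  1.01407788 -3.65722497] 0.06559687235705906
[-0.0313, 0.0249, 0.002, 0.001, -0.0, -0.0]
[-0.0313, 0.0249, 0.002, 0.001, -0.0, -0.0]
[-0.0313, 0.0249, 0.002, 0.001, -0.0, -0.0]
[-0.0313, 0.0249, 0.002, 0.001, -0.0, -0.0]
[-0.0313, 0.0249, 0.002, 0.001, -0.0, -0.0]
[-0.0313, 0.0249, 0.002, 0.001, -0.0, -0.0]
[-0.0313, 0.0249, 0.0019, 0.001, -0.0, -0.0]
7 rows
```

Request:
{"op": "jog_arm", "data": {
  "motion": [
    [-0.0315, 0.025, 0, 0.001, 0, 0, -1],
    [-0.0315, 0.025, 0, 0.001, 0, 0, -1],
    [-0.0315, 0.025, 0, 0.001, 0, 0, -1],
    [-0.0315, 0.025, 0, 0.001, 0, 0, -1],
    [-0.0315, 0.025, 0, 0.001, 0, 0, -1]
  ]
}}

```text
time_s: 41.55
ee_pos: [0.5614, 0.1504, 0.2686]
eef_rot: [-3.137, 0.001, 1.57]
force: [0.5, -0.0, -2.8]
grip_width: 0.0656
grip_force: 30.0
```

Request:
{"op": "jog_arm", "data": {
  "motion": [
    [-0.031, 0.025, 0, 0, 0, 0, -1],
    [-0.031, 0.025, 0, 0, 0, 0, -1],
    [0, 0, 0, 0, 0, 0, -1],
    [0, 0, 0.02, 0, 0, 0, -1],
    [0, 0, 0, 0, 0, 0, -1]
  ]
}}

```text
time_s: 42.05
ee_pos: [0.6097, 0.0898, 0.2463]
eef_rot: [-3.133, 0.001, 1.57]
force: [-0.6, 0.6, -4.5]
grip_width: 0.0656
grip_force: 30.0
```

```bash
python3 -c "
from h import *
o=ctrl.get_obs();print(o['ee_pos'],o['eef_rot'],o['force'],o['grip_width'])
plan([.611,.0905,.26],np.pi/2,.045)"
```

```text
[0.6096743  0.08975274 0.24628698] [-3.13277176e+00  1.47178272e-03  1.56950157e+00] [-0.61657905  0.56554543 -4.54053457] 0.06564326749606877
[0.0007, 0.0012, -0.0137, -0.009, 0.001, -0.001]
1 rows
```

Request:
{"op": "jog_arm", "data": {
  "motion": [
    [0.0005, 0.002, 0.03, -0.004, 0, 0, -1],
    [0, 0, 0.035, -0.003, 0, 0, -1],
    [0, 0, 0.035, 0, 0, 0, -1],
    [0, 0, 0.025, 0, 0, 0, -1],
    [0, 0, 0.015, 0, 0, 0, -1]
  ]
}}

```text
time_s: 42.55
ee_pos: [0.6121, 0.0906, 0.1079]
eef_rot: [3.14, 0.001, 1.57]
force: [0.3, 0.4, -3.4]
grip_width: 0.0658
grip_force: 30.0
```

Request:
{"op": "jog_arm", "data": {
  "motion": [
    [0, 0, 0, 0, 0, 0, -1],
    [0, 0, 0, 0, 0, 0, -1],
    [0, 0, 0, 0, 0, 0, -1]
  ]
}}

```text
time_s: 42.85
ee_pos: [0.614, 0.0904, 0.1119]
eef_rot: [3.135, 0.001, 1.57]
force: [-0.4, -0.8, -4.1]
grip_width: 0.0658
grip_force: 30.0
```

Request:
{"op": "jog_arm", "data": {
  "motion": [
    [0, -0.002, 0.01, 0.005, 0, 0, -1],
    [0, 0, 0.01, 0, 0, 0, -1],
    [0, 0, 0.005, 0, 0, 0, -1],
    [0, 0, 0.003, 0, 0, 0, -1],
    [0, 0, 0, 0, 0, 0, -1]
  ]
}}

```text
time_s: 43.35
ee_pos: [0.6112, 0.0902, 0.0816]
eef_rot: [-3.14, 0.001, 1.57]
force: [-0.5, 0.1, -3.9]
grip_width: 0.0657
grip_force: 30.0
```

Request:
{"op": "jog_arm", "data": {
  "motion": [
    [0, 0, 0.001, 0, 0, 0, -1],
    [0, 0, 0.001, 0, 0, 0, -1],
    [0, 0, 0, 0, 0, 0, -1],
    [0, 0, 0, 0, 0, 0, -1]
  ]
}}

```text
time_s: 43.75
ee_pos: [0.6114, 0.0902, 0.0803]
eef_rot: [-3.141, 0.001, 1.57]
force: [0.6, 0.8, -4.0]
grip_width: 0.066
grip_force: 30.0
```

Request:
{"op": "jog_arm", "data": {
  "motion": [
    [0, 0, 0.001, 0, 0, 0, -1],
    [0, 0, 0, 0, 0, 0, -1],
    [0, 0, 0.001, 0, 0, 0, -1],
    [0, 0, 0, 0, 0, 0, -1]
  ]
}}

```text
time_s: 44.15
ee_pos: [0.6114, 0.0902, 0.0788]
eef_rot: [-3.141, 0.001, 1.57]
force: [-3.2, -1.5, 3.5]
grip_width: 0.0662
grip_force: 30.0
```

Request:
{"op": "jog_arm", "data": {
  "motion": [
    [0, 0, 0.0007, 0, 0, 0, -1],
    [0, 0, 0, 0, 0, 0, -1],
    [0, 0, 0, 0, 0, 0, -1]
  ]
}}

```text
time_s: 44.45
ee_pos: [0.6114, 0.0902, 0.0787]
eef_rot: [3.141, 0.001, 1.57]
force: [-7.1, -1.6, 10.3]
grip_width: 0.066
grip_force: 30.0
```

Seated at the predicted height. Release, lift, retreat away from the view and check.

Request:
{"op": "jog_arm", "data": {
  "motion": [
    [0, 0, -0.001, 0, 0, 0, 0.9],
    [0, 0, 0, 0, 0, 0, 0.9],
    [0, 0, 0, 0, 0, 0, 0.9],
    [0, 0, -0.02, 0, 0, 0, 0.9],
    [0, 0, -0.04, 0, 0, 0, 0.9]
  ]
}}

```text
time_s: 44.95
ee_pos: [0.61, 0.0901, 0.1362]
eef_rot: [-3.136, 0.001, 1.57]
force: [-0.1, -0.9, 1.4]
grip_width: 0.0891
grip_force: 0.0
```

Request:
{"op": "jog_arm", "data": {
  "motion": [
    [0, 0, -0.045, 0, 0, 0, 1],
    [0, 0, -0.045, 0, 0, 0, 1],
    [0, 0, -0.045, 0, 0, 0, 1],
    [0, -0.045, 0, 0, 0, 0, 1],
    [0, -0.045, 0, 0, 0, 0, 1]
  ]
}}

```text
time_s: 45.45
ee_pos: [0.5211, 0.0905, 0.2742]
eef_rot: [3.14, 0.001, 1.569]
force: [0.0, 0.7, -0.3]
grip_width: 0.094
grip_force: 0.0
```

Request:
{"op": "jog_arm", "data": {
  "motion": [
    [-0.02, -0.045, 0, 0, 0, 0, 1],
    [-0.04, -0.045, 0, 0, 0, 0, 1],
    [-0.045, -0.03, 0, 0, 0, 0, 1],
    [-0.045, 0, 0, 0, 0, 0, 1],
    [0, 0, 0, 0, 0, 0, 1]
  ]
}}

```text
time_s: 45.95
ee_pos: [0.4106, -0.0528, 0.2742]
eef_rot: [3.141, 0.002, 1.565]
force: [0.0, 0.4, -0.4]
grip_width: 0.0942
grip_force: 0.0
```

Request:
{"op": "jog_arm", "data": {
  "motion": [
    [-0.045, 0, 0, 0, 0, 0, 1],
    [-0.045, 0, 0, 0, 0, 0, 1],
    [-0.045, 0, 0, 0, 0, 0, 1],
    [-0.045, 0, 0, 0, 0, 0, 1],
    [0, 0, 0, 0, 0, 0, 1]
  ]
}}

```text
time_s: 46.45
ee_pos: [0.4108, -0.2326, 0.2732]
eef_rot: [-3.14, 0.001, 1.566]
force: [0.6, 0.7, -0.9]
grip_width: 0.0944
grip_force: 0.0
```

```bash
python3 -c "
from h import *
o=ctrl.get_obs();print(o['ee_pos'],o['force'],o['time_s'])
snap('side','s16.png');snap('top','t16.png')
a=cv2.imread('pics/t16.png');b=cv2.imread('pics/s16.png')
cv2.imwrite('pics/c16.png',np.hstack([cv2.resize(b[130:300,195:325],(400,523),interpolation=cv2.INTER_CUBIC),cv2.resize(a[120:270,210:340],(400,523),interpolation=cv2.INTER_CUBIC)]))"
```

```text
[ 0.41076481 -0.23263719  0.2731889 ] [ 0.57149713  0.68200591 -0.94302966] 46.45
```

View pics/c16.png

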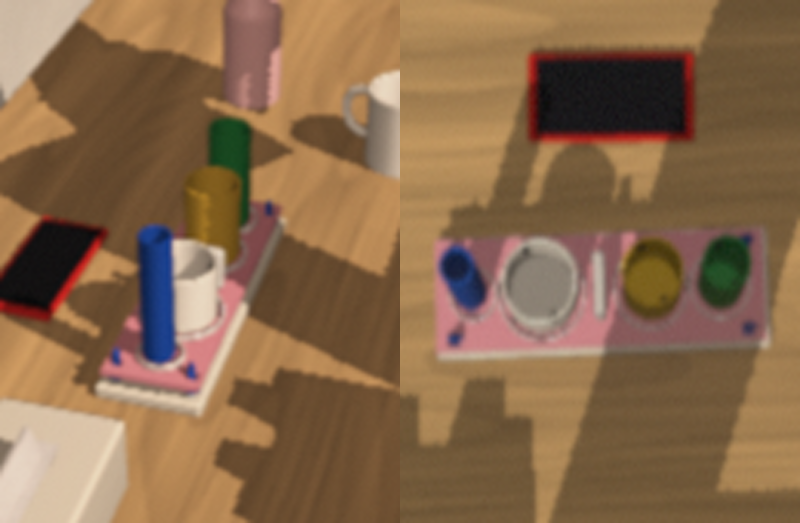

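All four pots stand upright in their own wells, and the deck lies flat with all four pins through it.

```bash
python3 -c "
from station import ctrl
print(ctrl.hand_in())"
```

```text
the job is handed in; nothing more can be done
None
```

The job is handed in: the deck is pressed home on all four posts, and the slim, small, medium and large pots each stand upright in their own wells (final side and top pictures), with the bystanders untouched and about 46 s of the 210 s used.

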